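# Put the setting masters back in their calibration case

### The job

Put every setting master (the aluminium blocks and disc) that lies on the bench into its own recess in the open calibration case and press it down until it is flush with the liner. With all of them flush, lay the lid in the case's rim with its handle bar along the case's long side, press it fully down, and let go; leave the tape, bottle and caliper where they are.

Things in the scene. Friction and masses are not known exactly. Their poses are not given: they have to be found in the camera images.
- case: black plastic case fixed to the bench, 216 x 266 mm (x, y), y its long side; origin at the centre of its underside. Grey liner top 36 mm above the origin, with four recesses along the case's axes, each 3 mm wider per side than its master. A flared rim round the liner rises to 54 mm (inside 200 x 250 mm at the liner, 3 mm wider per side at the top)
- recess_long (a point): centre of the recess for the long block, 28 mm below the liner top; recess 116 mm along the case's y, 36 mm along x. In every recess a pad stands 14 mm above this point at first: a master set in stands 14 mm proud; about 11 N from above (its weight included) pushes it down to flush, and the pad stays where it is pushed
- recess_wide (a point): the same for the wide block; recess 90 mm along the case's y, 50 mm along its x
- recess_square (a point): the same for the square block; recess 66 x 66 mm, sides along the case's axes
- recess_disc (a point): the same for the disc; recess 66 mm across
- lid_home (a point): where the middle of the lid's underside is when fully down: centre of the case, 2 mm above the liner. Four small steel ledges in the liner's corners first carry the lid 8 mm above this; they go down together under about 12 N and stay down
- long_block: bare aluminium block 110 x 30 x 28 mm (x, y, z), about 0.25 kg; origin at the centre of its underside, x along its length; may be absent
- wide_block: bare aluminium block 84 x 44 x 28 mm (x, y, z), about 0.28 kg; origin at the centre of its underside, x along its length; may be absent
- square_block: bare aluminium block 60 x 60 x 28 mm, about 0.27 kg; origin at the centre of its underside; may be absent
- disc: bare aluminium disc, 60 mm across and 28 mm tall, about 0.22 kg; origin at the centre of its underside; may be absent
- lid: lift-off black plastic lid, lying on the bench: panel 194 x 244 x 6 mm (x, y, z), about 0.33 kg; origin at the centre of the panel's underside. An aluminium handle bar along its y over the middle: 16 mm thick (x), 100 mm long (y), 26 to 40 mm above the origin, on a post at each end (free between 38 mm either side of the middle)
- lid_handle (a point): middle of the top of the lid's handle bar, 40 mm above the lid's underside
- tape: bystander: roll of tape, 90 mm across, 48 mm tall; leave alone
- spray: bystander: white bottle, 56 mm across, 150 mm tall; leave alone
- caliper: bystander: caliper lying flat, 200 mm long (y); leave alone

How it is judged:
By the outcome, as a careful person would: the job done as asked, in the order asked, and still so for the second after the job is handed in, with the robot touching nothing.
Of long_block, wide_block, square_block, disc only 3 to 4 are there at a start; the rules pass over those that are not, and their reading is None.
At some moment in a run one of long_block, wide_block, square_block, disc may be knocked a few centimetres aside while the robot is not near it.
Once in a run the grip may slacken for a moment while it holds something.
It also fails if it takes over 210 s, if anything falls off the work surface, if the arm or the gripper's body presses on something with over 40 N, if the wrist force passes 120 N, or if a joint passes its speed limit or range.

### The arm

A 7-joint arm with a two-finger parallel gripper is mounted at the origin on the work surface. World frame = base frame: x ahead of the robot, y to its left, z up, the work surface at z = 0. Lengths are in m, angles in rad, forces in N, time in s.
With the tool pointing down it reaches from about 0.4 to 0.85 m from the base axis. Payload 4.5 kg.
Tool frame: the origin (TCP) lies between the finger pads; the fingertips stand r.tip_reach ahead of it and the grasp point (between the pads) lies 3 mm ahead of it (r.tip_reach is the distance from the TCP to the fingertips, in m); z points along the fingers, y is the line along which they close (so a half turn about z gives the same grasp; the last joint's range is limited). The gripper opens to 88 mm and grips with 3 to 60 N. Pads are 18 mm wide; open, the fingers measure 123 mm over their backs; the gripper's body (75 mm by 187 mm) begins 45 mm behind the grasp point.
Start: joints at [1.157, 0.689, -0.195, 1.565, 0.157, 0.902, -0.215], TCP at [0.271, -0.563, 0.261] pointing down, gripper open.
Joint ranges: [-3.01, 3.01], [-0.46, 2.08], [-1.47, 1.51], [0.13, 2.56], [-1, 4.14], [0.04, 2.09], [-2.66, 2.66]. Speed limits (rad/s): [2.57, 2.57, 3.14, 3.14, 3.14, 3.14, 3.14].

### API

Orientations are given as a unit quaternion [x, y, z, w].
In Python, from plant import r gives the robot as it stands.
- The arm moves only by the tool step_arm, never from a script. Its argument "motion" is a list of rows, each an object with "dp": the shift along the tool's x, y, z in mm, a list of three; "twist": the turn, a rotation vector about the tool's x, y, z in rad, a list of three; "hand": the opening, from -1 (shut) to 1 (fully open). In form: [{"dp": [dx, dy, dz], "twist": [rx, ry, rz], "hand": hand}, ...]. A call has 1 to 5 rows; each row is the pose to reach, as a shift and turn from the pose commanded when the call began, along the tool's axes at that moment; what a row does not reach only later rows make up. A row lasts 1/8 s, in which the tool goes at most 62.5 mm and 10.7 degrees, less where a joint would pass 70% of its speed; a pose out of reach is approached as far as the arm can. A call with a gripper value outside its range is refused whole. The fingers move at their own pace and stop on an object; "force" is the grip in N (left out, the last holds). Time passes only in rows, so rows that repeat a pose let the fingers close. It gives the time, the measured TCP pose, the force, the opening and the grip force at its end, in the units of the state.
- r.get_state(): the state, without advancing time (a new reading comes with each control period).
- r.snapshot(name): name is "side" or "top"; returns a dict with "pixels" (384x512x3 uint8, red, green, blue), "depth" (384x512 float32, m along the optical axis (not along the pixel's ray), 0 where there is no reading), "fx", "fy", "cx", "cy" (pixels), "D" ([k1, k2, p1, p2, k3] as OpenCV has them; the pictures are not rectified), "xyz" and "orientation" of the camera in the world. Camera axes: x right, y down, z forward; pixel columns grow to the right and rows downward; lengths in m; the calibration is good to about 2 mm. A picture is of the moment at which its call begins.
- r.finish_job(): hands the job in; it is judged then, once.
Trained networks look in the newest picture that a camera, given by its name, has taken for a name from the list of things; names that differ only in an ending like _2 or _b are one class to them, and where a whole thing is asked for, a point or a joint stands for the part that bears it (a point fixed in the world has none). Each returns a list of dicts, best first, with "score" (0 to 1); they miss things now and then, are a little off and sometimes report something else, mostly with a low value. They report only what shows in the picture. A call takes as long as a camera call.
- r.search_frame(camera, thing): "at" ([x, y, z] in m, in the coordinates of the camera as it stood for that picture, good to about 4 mm: the middle of the surface that is visible of it).
The state is a dict: "clock": time; "q": joint angles; "qd": joint speeds; "joint_torque": joint torques, N m; "tool_pos": TCP position; "eef_rot": TCP orientation; "contact_force": force on the tool from outside, world axes, zero at the start; "moment": the same for the moment, N m; "opening": opening from 0.0 (shut) to 1.0 (fully open); "finger_force": force on a finger pad.
Only numpy, scipy, OpenCV 4.12 (cv2) and the standard library are available. Lean on these libraries where they do the work, as an engineer would, in place of code of your own. Each camera call takes 0.05 s, during which the arm holds its last target. There are 200 camera calls.

## Working session

There is one attempt and no reset: what is moved stays moved. The work goes in short steps, Python scripts to look and compute and a tool call to move; the robot and the scene stay as the last step left them, time stands still between calls to the robot, and variables do not carry over. Pictures are saved under pics/ and viewed, at most 16 in all, crops included, and the job is handed in when it is done.

Besides the shell and the picture viewer there is one more tool, called after ">>>" as name(argument=value, ...), one argument or row to a line, values as JSON. step_arm: Moves the arm, as the interface text tells. Its arguments: {"type":"object","properties":{"motion":{"type":"array"},"force":{"type":"number"}},"required":["motion"]}

```bash
mkdir -p pics; ls; cat > h.py <<'E'
import numpy as np, cv2
from scipy.spatial.transform import Rotation as R
from plant import r
THINGS=["long_block","wide_block","square_block","disc","lid","lid_handle","case","recess_long","recess_wide","recess_square","recess_disc","tape","spray","caliper"]
def cam(s):
    return R.from_quat(s["orientation"]), np.array(s["xyz"])
def cloud(s):
    h,w=s["depth"].shape
    K=np.array([[s["fx"],0,s["cx"]],[0,s["fy"],s["cy"]],[0,0,1.]])
    g=np.stack(np.meshgrid(np.arange(w),np.arange(h)),-1).reshape(-1,1,2).astype(float)
    n=cv2.undistortPoints(g,K,np.array(s["D"],float)).reshape(-1,2)
    d=s["depth"].reshape(-1,1)
    p=np.c_[n*d,d]
    Rm,t=cam(s)
    W=Rm.apply(p)+t
    W[d[:,0]==0]=np.nan
    return W.reshape(h,w,3)
def pix(s,P):
    Rm,t=cam(s); K=np.array([[s["fx"],0,s["cx"]],[0,s["fy"],s["cy"]],[0,0,1.]])
    c=Rm.inv().apply(np.atleast_2d(P)-t)
    return cv2.projectPoints(c,np.zeros(3),np.zeros(3),K,np.array(s["D"],float))[0].reshape(-1,2)
def save(s,name,crop=None):
    im=s["pixels"][:,:,::-1]
    if crop: a,b,c,d=crop; im=cv2.resize(im[b:d,a:c],None,fx=2,fy=2,interpolation=cv2.INTER_CUBIC)
    cv2.imwrite("pics/"+name+".png",im)
E
python3 - <<'E'
from h import *
np.set_printoptions(precision=4,suppress=True)
st=r.get_state();print(st,r.tip_reach)
for c in ["top","side"]:
    s=r.snapshot(c);save(s,c+"0");print(c,s["xyz"],s["orientation"],s["fx"],s["D"])
    Rm,t=cam(s)
    for n in THINGS:
        for d in r.search_frame(c,n)[:2]:
            w=Rm.apply(d["at"])+t; print(n,round(d["score"],2),w,pix(s,w)[0].round())
E
```

```text
pics
{'clock': 0.0, 'q': array([ 1.1568,  0.69  , -0.1946,  1.5663,  0.1573,  0.9025, -0.2151]), 'qd': array([-0.0012,  0.0004,  0.0001,  0.0019, -0.0007,  0.0014,  0.002 ]), 'joint_torque': array([ -0.0002, -52.7568,  -1.2668, -15.343 ,  -0.0526,   0.0065,
         0.0001]), 'tool_pos': array([ 0.2703, -0.5629,  0.2599]), 'eef_rot': array([ 0.975 ,  0.2221, -0.0003, -0.0009]), 'contact_force': array([-0.3141,  0.1816,  0.6279]), 'moment': array([-0.0019,  0.0253,  0.0225]), 'finger_force': 0.0, 'opening': 0.9991205863426034} 0.022
top [ 0.402  -0.0083  1.4381] [ 0.7132 -0.6964  0.0547 -0.0588] 413.5602373519207 [-0.0963  0.      0.      0.      0.    ]
long_block 0.6 [ 0.4337 -0.3879  0.0233] [366. 248.]
wide_block 0.68 [ 0.4246 -0.0431  0.027 ] [266. 249.]
disc 0.69 [ 0.4266 -0.275   0.0293] [334. 250.]
lid 0.58 [ 0.5853 -0.4944  0.1011] [404. 202.]
lid 0.55 [ 0.6449 -0.2238  0.0088] [318. 187.]
lid_handle 0.91 [ 0.6395 -0.2242  0.0039] [318. 188.]
case 0.8 [0.551  0.2252 0.0392] [188. 209.]
recess_long 0.69 [0.5472 0.2273 0.0401] [187. 210.]
recess_wide 0.87 [0.5486 0.2244 0.0376]
[... 439 characters left out ...]
71.0357272168203 [0.0415 0.     0.     0.     0.    ]
long_block 0.57 [ 0.4484 -0.3922  0.0216] [261. 283.]
disc 0.85 [ 0.4154 -0.29    0.0214] [241. 262.]
lid 0.62 [ 0.6404 -0.2432  0.0076] [297. 239.]
lid_handle 0.89 [ 0.6372 -0.2467  0.001 ] [296. 241.]
case 0.88 [0.5549 0.2133 0.032 ] [236. 162.]
recess_long 0.92 [0.548  0.2096 0.0355] [235. 162.]
recess_wide 0.77 [0.5513 0.2088 0.0365] [236. 162.]
recess_square 0.71 [0.5559 0.2085 0.0329] [237. 162.]
recess_disc 0.67 [0.5545 0.2101 0.0303] [236. 163.]
tape 0.73 [0.4247 0.4736 0.0302] [191. 133.]
spray 0.8 [ 0.5904 -0.5265  0.085 ] [320. 293.]
caliper 0.53 [0.4248 0.4707 0.0295] [191. 134.]
caliper 0.48 [0.7949 0.0222 0.0064] [307. 183.]
```

```bash
python3 - <<'E'
import cv2
for n,c in (("top0",(80,130,430,300)),("side0",(150,100,450,350))):
    im=cv2.imread(f"pics/{n}.png"); a,b,x,d=c
    cv2.imwrite(f"pics/{n}c.png",cv2.resize(im[b:d,a:x],None,fx=2.25,fy=2.25,interpolation=2))
E
```

```text
(no output)
```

View pics/top0c.png

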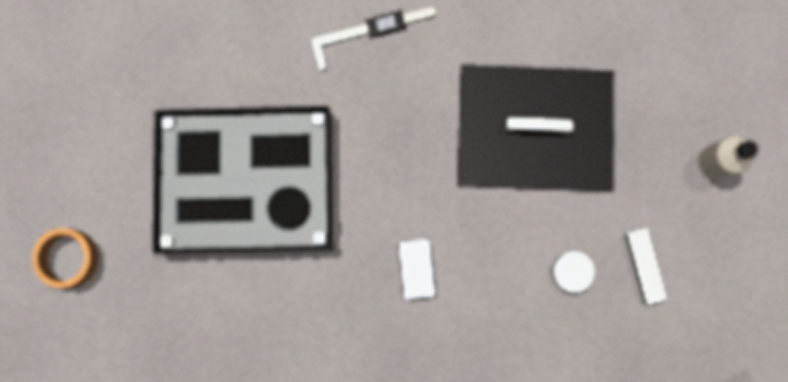

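View pics/side0c.png

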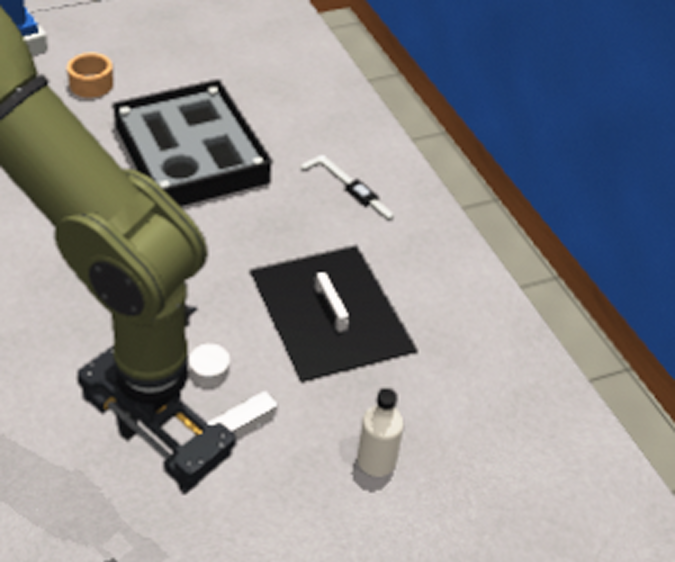

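Top view (crop scale 2.25): case at crop (245,180), wide block (417,269), disc (574,271), long block (646,266), lid (536,128) with its bar along y; square block is absent. The side view agrees. Next, look at the raw values for segmentation.

```bash
python3 - <<'E'
from h import *
np.set_printoptions(precision=3,suppress=True,linewidth=220)
s=r.snapshot("top"); g=s["pixels"].min(2); W=cloud(s)
print(g[236:264,320:350:1]); print((W[236:264:2,320:350:2,2]*1000).round())
print("case"); print(g[176:246:2,146:232:3]); print((W[176:246:3,146:232:4,2]*1000).round())
E
```

```text
[[165 165 166 166 166 167 166 167 168 167 166 164 165 166 165 165 161 162 158 161 164 164 163 162 161 161 161 161 163 164]
 [167 167 166 167 168 166 165 167 169 167 165 165 164 166 166 165 162 161 161 164 163 162 163 162 163 160 162 161 163 163]
 [166 166 168 168 166 164 165 168 167 166 165 161 162 165 166 164 161 161 162 163 163 164 164 164 164 162 163 162 165 162]
 [166 164 168 167 166 166 166 164 167 166 165 161 162 164 164 165 162 162 162 161 161 162 163 165 165 162 164 164 162 163]
 [164 166 167 169 168 166 166 167 168 168 166 165 166 167 170 169 167 166 162 161 163 164 164 163 162 163 162 162 162 160]
 [166 166 169 168 167 167 168 167 168 166 167 174 180 188 194 194 188 185 175 167 163 163 162 162 161 164 162 161 161 160]
 [164 165 166 168 169 168 168 166 163 167 182 203 219 226 230 229 226 221 207 192 176 168 163 161 162 164 163 161 162 159]
 [164 162 167 168 168 168 163 160 162 180 210 232 238 240 241 241 241 239 235 224 203 180 166 161 161 163 163 162 160 159]
 [165 164 166 168 167 165 160 156 176 212 233 241 244 243 244 244 244 243 241 238 230 205 181 164 162 162 161 160 15
[... 4909 characters left out ...]
. 20. 19. 25. 22. 19. 37. 36. 20. 26. 21. 28. 38. 37. 56.  1.]
 [-1. 49. 36. 37. 16. 22. 21. 23. 25. 26. 28. 22. 34. 38. 19. 25. 22. 24. 35. 34. 51. -2.]
 [ 3. 51. 40. 36. 36. 36. 34. 38. 38. 34. 34. 40. 36. 34. 16. 24. 21. 38. 35. 35. 56.  0.]
 [-2. 52. 40. 31. 35. 40. 33. 31. 41. 38. 33. 39. 38. 36. 40. 38. 33. 39. 36. 38. 60.  2.]
 [-1. 46. 45. 43. 40. 37. 35. 36. 36. 39. 35. 38. 35. 36. 31. 35. 34. 33. 35. 47. 53.  1.]
 [ 2. 40. 37. 37. 39. 37. 38. 42. 37. 33. 36. 39. 41. 39. 34. 39. 35. 38. 42. 38. 58.  4.]
 [-1. 51. 52. -4. -1.  0. 57. 53. 55. 55. 55. 55. 59.  1.  0. -3. -2.  4.  4. -0. -2. -5.]
 [ 1. -1.  3.  3.  4.  1.  3.  2.  3.  3.  4. -2. -0. -0. -3. -3.  2.  2. -4.  1.  0. -0.]]
```

```bash
cat >> h.py <<'E'
def toplane(s,uv,z):
    K=np.array([[s["fx"],0,s["cx"]],[0,s["fy"],s["cy"]],[0,0,1.]])
    n=cv2.undistortPoints(np.asarray(uv,float).reshape(-1,1,2),K,np.array(s["D"],float)).reshape(-1,2)
    Rm,t=cam(s); d=Rm.apply(np.c_[n,np.ones(len(n))])
    return t+d*((z-t[2])/d[:,2])[:,None]
def rect(s,P,z,thr,bright=True,half=28):
    """blob around world point P whose outline lies at height z: centre, size(mm), yaw of long side (deg), area-equivalent diameter"""
    u,v=pix(s,P)[0].round().astype(int); f=6
    x0,y0=max(u-half,0),max(v-half,0)
    g=s["pixels"].min(2)[y0:y0+2*half+1,x0:x0+2*half+1]
    g=cv2.resize(g,None,fx=f,fy=f,interpolation=cv2.INTER_CUBIC)
    m=((g>thr) if bright else (g<thr)).astype(np.uint8)
    n,l,st,c=cv2.connectedComponentsWithStats(m)
    ky=min((v-y0)*f+f//2,l.shape[0]-1);kx=min((u-x0)*f+f//2,l.shape[1]-1)
    k=l[ky,kx]
    if k==0: k=1+np.argmax(st[1:,4])
    cs=max(cv2.findContours((l==k).astype(np.uint8),0,1)[0],key=cv2.contourArea).reshape(-1,2)
    W=toplane(s,(cs+.5)/f-.5+[x0,y0],z)[:,:2]*1000
    o=W.mean(0); q=(W-o).astype(np.float32)
    (c,(w,h),a)=cv2.minAreaRect(q)
    if w<h: w,h,a=h,w,a+90
    M=cv2.moments(q.reshape(-1,1,2)); ce=np.array([M["m10"],M["m01"]])/M["m00"]+o
    a=(a+90)%180-90
    return dict(c=(np.array(c)+o).round(1),cen=ce.round(1),size=(round(w,1),round(h,1)),yaw=round(a,1),d=round(2*np.sqrt(abs(M["m00"])/np.pi),1))
E
python3 - <<'E'
from h import *
for c in ("top","side"):
    s=r.snapshot(c); print(c); 
    G=[("long",(.434,-.388,.028),1),("wide",(.425,-.043,.028),1),("disc",(.427,-.275,.028),1),("bar",(.625,-.24,.04),1),("lid",(.60,-.20,.006),0)]
    for n,p,b in G:
        if c=="side" and n in("wide","long"): continue
        print(n,rect(s,p,p[2],205 if b else 100,b,45 if n=="lid" else 25))
    Wc=np.array([.55,.223,.036])
    for n,o in (("long",(-.045,.02)),("wide",(.04,-.06)),("square",(.05,.06)),("disc",(-.04,-.065))):
        p=Wc+[o[0],o[1],0]; print("R",n,rect(s,p,.036,85,False,25))
E
```

```text
top
long {'c': array([ 435.1, -389.6]), 'cen': array([ 435.1, -389.7]), 'size': (110.9, 30.9), 'yaw': 15.1, 'd': np.float64(63.8)}
wide {'c': array([424.1, -40.3]), 'cen': array([424. , -40.3]), 'size': (85.8, 46.1), 'yaw': 7.3, 'd': np.float64(68.1)}
disc {'c': array([ 424.3, -278.6]), 'cen': array([ 424.6, -278.4]), 'size': (59.3, 59.0), 'yaw': -44.2, 'd': np.float64(59.2)}
bar {'c': array([ 646.9, -223.6]), 'cen': array([ 646.6, -223.1]), 'size': (96.6, 13.9), 'yaw': 89.3, 'd': np.float64(38.9)}
lid {'c': array([ 646. , -223.7]), 'cen': array([ 646.2, -224. ]), 'size': (243.9, 194.5), 'yaw': 89.2, 'd': np.float64(243.0)}
R long {'c': array([503.7, 267.2]), 'cen': array([503.7, 267.2]), 'size': (112.8, 33.4), 'yaw': -87.4, 'd': np.float64(68.1)}
R wide {'c': array([596.4, 170.8]), 'cen': array([596.3, 170.8]), 'size': (87.6, 47.6), 'yaw': -86.8, 'd': np.float64(71.6)}
R square {'c': array([590.4, 296.5]), 'cen': array([590.4, 296.3]), 'size': (63.5, 63.1), 'yaw': 3.0, 'd': np.float64(70.5)}
R disc {'c': array([509.1, 154.4]), 'cen': array([509.3, 154.5]), 'size': (61.9, 61.8), 'yaw
[... 217 characters left out ...]
.4, -232.5]), 'size': (99.2, 14.9), 'yaw': 89.5, 'd': np.float64(40.4)}
lid {'c': array([ 642.5, -233.8]), 'cen': array([ 640.9, -231.5]), 'size': (245.5, 194.5), 'yaw': 89.0, 'd': np.float64(241.4)}
R long {'c': array([500.6, 256. ]), 'cen': array([500.8, 255.8]), 'size': (110.3, 34.3), 'yaw': -86.7, 'd': np.float64(66.9)}
R wide {'c': array([593.1, 160.6]), 'cen': array([593. , 160.2]), 'size': (85.8, 48.2), 'yaw': -87.4, 'd': np.float64(69.9)}
R square {'c': array([587.1, 285.3]), 'cen': array([587.3, 285.2]), 'size': (63.5, 61.3), 'yaw': 2.7, 'd': np.float64(68.1)}
R disc {'c': array([506. , 144.3]), 'cen': array([506.1, 144.4]), 'size': (60.7, 60.7), 'yaw': -74.8, 'd': np.float64(60.5)}
```

```bash
python3 - <<'E'
from h import *
np.set_printoptions(precision=4,suppress=True)
for c in ("top","side"):
    s=r.snapshot(c); W=cloud(s)
    for nm,b in (("bench",(.65,.8,-.05,.05)),("bench near disc",(.3,.37,-.35,-.0)),("bench beyond case",(.4,.7,.38,.45)),("lid",(.57,.60,-.3,-.16)),("liner",(.545,.555,.12,.33)),):
        q=W[(W[...,0]>b[0])&(W[...,0]<b[1])&(W[...,1]>b[2])&(W[...,1]<b[3])]
        print(c,nm,len(q),np.median(q[:,2])*1000)
    g=s["pixels"].min(2).astype(float)
    # robot in view: highest dark points
    m=(W[...,2]>.15); print(m.sum(), np.nanmean(W[m],0) if m.any() else 0)
E
```

```text
top bench 1171 0.6478148346236168
top bench near disc 2101 0.9440820860271426
top bench beyond case 1666 0.3888477623866793
top lid 341 6.782980370823699
top liner 178 36.480381032953815
6603 [ 0.2475 -0.2485  0.4622]
side bench 644 -1.938552427001805
side bench near disc 21 -2.6691488561856325
side bench beyond case 345 -2.246495097756984
side lid 242 4.3972616816031485
side liner 75 33.523833247317114
44129 [0.541  0.1507 0.3938]
```

```bash
cat >> h.py <<'E'
def plan(*targets):
    """targets (x,y,z mm, yaw of tool x deg): dp, twist from the measured pose, tool down"""
    st=r.get_state(); p=np.array(st["tool_pos"])*1000; q=R.from_quat(st["eef_rot"]); X=q.as_matrix()[:,0]
    print("t",round(st["clock"],2),"tcp",p.round(1),"yaw",round(np.degrees(np.arctan2(X[1],X[0])),2),"F",np.round(st["contact_force"],1),"open",round(st["opening"]*88,1),"ff",round(st["finger_force"],1))
    for x,y,z,a in targets:
        c,s_=np.cos(np.radians(a)),np.sin(np.radians(a))
        T=np.array([[c,s_,0],[s_,-c,0],[0,0,-1]])
        print("->",(x,y,z,a),"dp",q.inv().apply(np.array([x,y,z])-p).round(1),"tw",(q.inv()*R.from_matrix(T)).as_rotvec().round(3))
E
python3 -c "
from h import *
plan((435,-390,180,15.1))"
```

```text
t 1.75 tcp [ 270.7 -563.4  260.7] yaw 25.66 F [ 0.5  1.  -0.5] open 88.2 ff 0.0
-> (435, -390, 180, 15.1) dp [223.2 -85.1  80.7] tw [ 0.    -0.     0.184]
```

>>> step_arm(
  motion=[
    {"dp": [223, -85, 80], "twist": [0, 0, 0.184], "hand": 0.36},
    {"dp": [223, -85, 80], "twist": [0, 0, 0.184], "hand": 0.36},
    {"dp": [223, -85, 80], "twist": [0, 0, 0.184], "hand": 0.36},
    {"dp": [223, -85, 80], "twist": [0, 0, 0.184], "hand": 0.36},
    {"dp": [223, -85, 80], "twist": [0, 0, 0.184], "hand": 0.36},
  ],
)

```text
clock: 2.38
tool_pos: [0.4394, -0.3838, 0.1794]
eef_rot: [0.991, 0.137, 0.001, -0.002]
contact_force: [-0.2, -0.1, 0.6]
opening: 0.679
finger_force: 0.0
```

>>> step_arm(
  motion=[
    {"dp": [0, 0, 0], "twist": [0, 0, 0], "hand": 0.36},
    {"dp": [0, 0, 0], "twist": [0, 0, 0], "hand": 0.36},
  ],
)

```text
clock: 2.62
tool_pos: [0.4335, -0.3923, 0.1812]
eef_rot: [0.992, 0.13, -0.0, 0.001]
contact_force: [-0.2, 0.6, -0.5]
opening: 0.681
finger_force: 0.0
```

```bash
python3 - <<'E'
from h import *
plan((435,-390,60,15.1))
a=r.snapshot("top"); save(a,"t1",(250,160,512,384)); 
W=cloud(a); p=np.array(r.get_state()["tool_pos"])
m=(np.hypot(W[...,0]-p[0],W[...,1]-p[1])<.13)&(W[...,2]>.1)&(W[...,2]<.35)
print(m.sum(), np.histogram(W[m][:,2],bins=np.arange(.1,.36,.02)))
b=r.snapshot("side"); save(b,"s1",(170,160,430,384))
E
```

```text
t 2.62 tcp [ 433.5 -392.3  181.2] yaw 14.93 F [-0.2  0.6 -0.5] open 59.9 ff 0.0
-> (435, -390, 60, 15.1) dp [  2.1  -2.  121.2] tw [ 0.002  0.001 -0.003]
759 (array([  0,   0,   0,   0,   0,   0,   4, 137, 370,  29, 132,  49]), array([0.1 , 0.12, 0.14, 0.16, 0.18, 0.2 , 0.22, 0.24, 0.26, 0.28, 0.3 ,
       0.32, 0.34]))
```

View pics/t1.png

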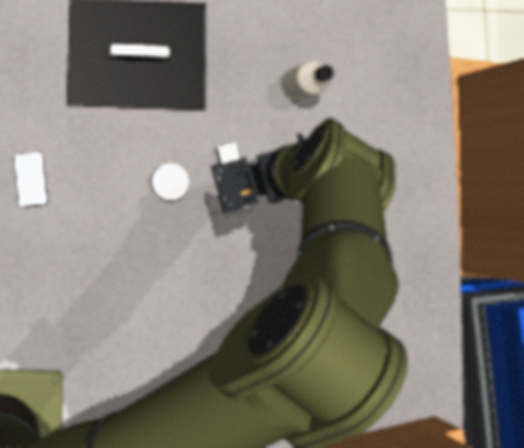

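View pics/s1.png

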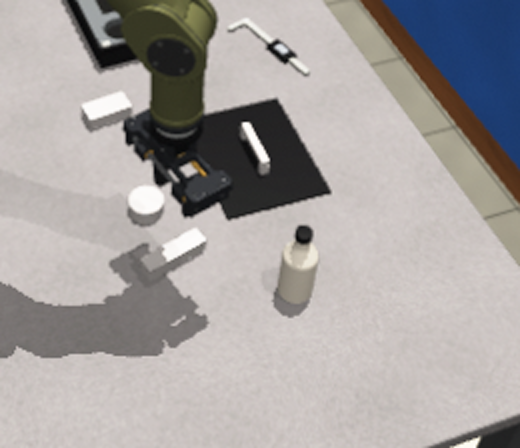

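The top picture shows the gripper's end at crop (235,185) over the long block (228,152). The side view shows the hand above the block at (170,253).

>>> step_arm(
  motion=[
    {"dp": [2, -2, 60], "twist": [0, 0, 0], "hand": 0.36},
    {"dp": [2, -2, 100], "twist": [0, 0, 0], "hand": 0.36},
    {"dp": [2, -2, 130], "twist": [0, 0, 0], "hand": 0.36},
    {"dp": [2, -2, 143], "twist": [0, 0, 0], "hand": 0.36},
    {"dp": [2, -2, 143], "twist": [0, 0, 0], "hand": 0.36},
  ],
)

```text
clock: 3.35
tool_pos: [0.4358, -0.3882, 0.0376]
eef_rot: [0.991, 0.131, -0.0, -0.0]
contact_force: [0.9, 0.1, 0.6]
opening: 0.681
finger_force: 0.0
```

>>> step_arm(
  motion=[
    {"dp": [0, 0, 0], "twist": [0, 0, 0], "hand": 0.36},
    {"dp": [0, 0, 0], "twist": [0, 0, 0], "hand": 0.36},
  ],
)

```text
clock: 3.6
tool_pos: [0.4369, -0.3884, 0.039]
eef_rot: [0.991, 0.131, 0.001, 0.001]
contact_force: [-0.4, -0.3, -0.0]
opening: 0.68
finger_force: 0.0
```

```bash
python3 - <<'E'
from h import *
plan((435,-390,37.5,15.1))
b=r.snapshot("side"); save(b,"s2",(190,230,330,340))
im=cv2.imread("pics/s2.png"); cv2.imwrite("pics/s2.png",cv2.resize(im,None,fx=2.5,fy=2.5))
E
```

```text
t 3.6 tcp [ 436.9 -388.4   39. ] yaw 15.11 F [-0.4 -0.3 -0. ] open 59.8 ff 0.0
-> (435, -390, 37.5, 15.1) dp [-2.3  1.1  1.5] tw [ 0.002 -0.001  0.   ]
```

View pics/s2.png

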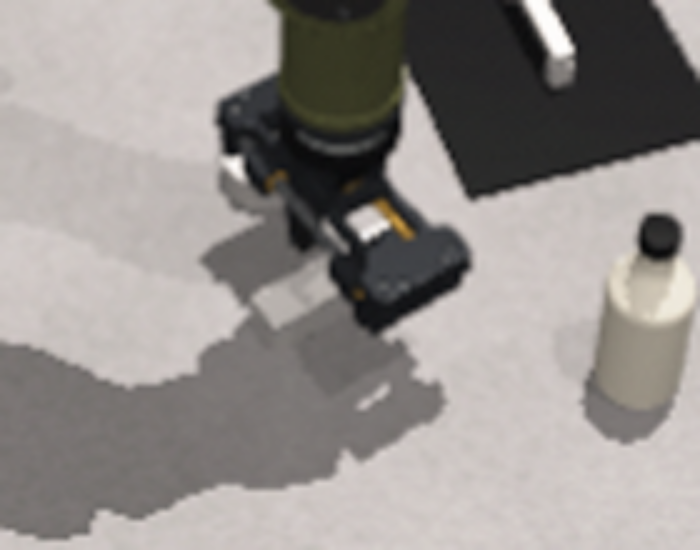

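The block lies between the fingers: its near end is at (290,295) and its top shows through the hand at (370,222). Closing on it.

>>> step_arm(
  motion=[
    {"dp": [0, 0, 1], "twist": [0, 0, 0], "hand": -1},
    {"dp": [0, 0, 1], "twist": [0, 0, 0], "hand": -1},
    {"dp": [0, 0, 1], "twist": [0, 0, 0], "hand": -1},
    {"dp": [0, 0, 1], "twist": [0, 0, 0], "hand": -1},
    {"dp": [0, 0, 1], "twist": [0, 0, 0], "hand": -1},
  ],
  force=40,
)

```text
clock: 4.28
tool_pos: [0.4364, -0.3881, 0.0368]
eef_rot: [0.991, 0.131, 0.0, 0.0]
contact_force: [0.5, -1.7, -0.2]
opening: 0.336
finger_force: 40.0
```

>>> step_arm(
  motion=[
    {"dp": [0, 0, -40], "twist": [0, 0, 0], "hand": -1},
    {"dp": [0, 0, -90], "twist": [0, 0, 0], "hand": -1},
    {"dp": [0, 0, -140], "twist": [0, 0, 0], "hand": -1},
    {"dp": [0, 0, -160], "twist": [0, 0, 0], "hand": -1},
    {"dp": [0, 0, -160], "twist": [0, 0, 0], "hand": -1},
  ],
)

```text
clock: 4.9
tool_pos: [0.4366, -0.388, 0.1979]
eef_rot: [0.991, 0.132, 0.001, 0.001]
contact_force: [0.4, 0.3, -2.7]
opening: 0.334
finger_force: 40.0
```

```bash
python3 - <<'E'
from h import *
plan((505,265,200,93))
for k in range(4): print(np.round(r.snapshot("top") and r.get_state()["tool_pos"],4))
E
```

```text
t 4.9 tcp [ 436.6 -388.   197.9] yaw 15.11 F [ 0.4  0.3 -2.7] open 29.4 ff 40.0
-> (505, 265, 200, 93) dp [ 236.3 -612.6   -2.9] tw [ 0.003  0.    -1.359]
[ 0.4359 -0.3874  0.1965]
[ 0.4355 -0.3871  0.1956]
[ 0.4353 -0.387   0.1952]
[ 0.4354 -0.387   0.1951]
```

>>> step_arm(
  motion=[
    {"dp": [24, -61, -1], "twist": [0, 0, 0], "hand": -1},
    {"dp": [48, -122, -2], "twist": [0, 0, 0], "hand": -1},
    {"dp": [72, -183, -3], "twist": [0, 0, 0], "hand": -1},
    {"dp": [95, -245, -4], "twist": [0, 0, 0], "hand": -1},
    {"dp": [118, -306, -5], "twist": [0, 0, 0], "hand": -1},
  ],
)

```text
clock: 5.72
tool_pos: [0.4685, -0.075, 0.2005]
eef_rot: [0.991, 0.132, -0.001, -0.0]
contact_force: [1.2, -0.0, -1.4]
opening: 0.332
finger_force: 40.0
```

>>> step_arm(
  motion=[
    {"dp": [24, -61, 0], "twist": [0, 0, 0], "hand": -1},
    {"dp": [48, -122, 0], "twist": [0, 0, 0], "hand": -1},
    {"dp": [72, -183, 0], "twist": [0, 0, 0], "hand": -1},
    {"dp": [95, -245, 0], "twist": [0, 0, 0], "hand": -1},
    {"dp": [118, -306, 0], "twist": [0, 0, 0], "hand": -1},
  ],
)

```text
clock: 6.35
tool_pos: [0.5009, 0.2356, 0.2002]
eef_rot: [0.991, 0.132, -0.001, 0.001]
contact_force: [1.7, -1.1, -1.3]
opening: 0.335
finger_force: 40.0
```

>>> step_arm(
  motion=[
    {"dp": [0, 0, 0], "twist": [0, 0, -0.15], "hand": -1},
    {"dp": [0, 0, 0], "twist": [0, 0, -0.3], "hand": -1},
    {"dp": [0, 0, 0], "twist": [0, 0, -0.45], "hand": -1},
    {"dp": [0, 0, 0], "twist": [0, 0, -0.6], "hand": -1},
    {"dp": [0, 0, 0], "twist": [0, 0, -0.75], "hand": -1},
  ],
)

```text
clock: 6.98
tool_pos: [0.5008, 0.2334, 0.2]
eef_rot: [0.873, 0.488, -0.001, -0.0]
contact_force: [0.3, 0.4, -2.4]
opening: 0.337
finger_force: 40.0
```

>>> step_arm(
  motion=[
    {"dp": [0, 0, 0], "twist": [0, 0, -0.15], "hand": -1},
    {"dp": [0, 0, 0], "twist": [0, 0, -0.3], "hand": -1},
    {"dp": [0, 0, 0], "twist": [0, 0, -0.45], "hand": -1},
    {"dp": [0, 0, 0], "twist": [0, 0, -0.609], "hand": -1},
    {"dp": [0, 0, 0], "twist": [0, 0, -0.609], "hand": -1},
  ],
)

```text
clock: 7.6
tool_pos: [0.501, 0.2333, 0.2002]
eef_rot: [0.689, 0.725, -0.001, -0.001]
contact_force: [-0.2, 0.9, -3.7]
opening: 0.337
finger_force: 40.0
```

```bash
python3 - <<'E'
from h import *
t=r.snapshot("top"); save(t,"t3",(130,130,330,280)); b=r.snapshot("side"); save(b,"s3",(180,80,340,220))
plan((503.7,267,120,93))
a=cv2.imread("pics/t3.png");c=cv2.imread("pics/s3.png"); 
h=max(a.shape[0],c.shape[0]); f=lambda i:cv2.copyMakeBorder(i,0,h-i.shape[0],0,0,0)
cv2.imwrite("pics/m3.png",np.hstack([f(a),f(c)]))
E
```

```text
t 7.7 tcp [501.2 233.5 200.7] yaw 92.81 F [-0.5  0.3 -1.1] open 29.7 ff 40.0
-> (503.7, 267, 120, 93) dp [33.4  4.3 80.6] tw [-0.001  0.001 -0.003]
```

View pics/m3.png

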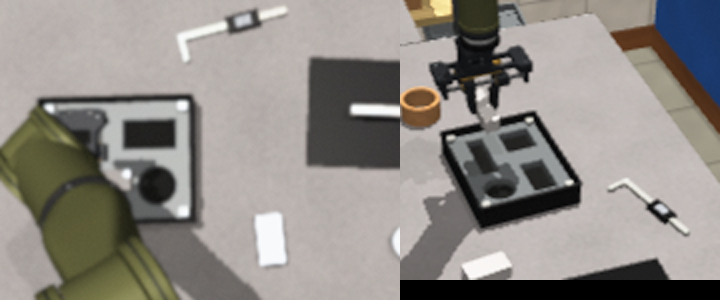

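The held block shows in the side half at about (488,110), above the case. In the top half the arm hides most of it, with one end visible at (125,175). I'll lower to just above the liner and compare in the same views.

>>> step_arm(
  motion=[
    {"dp": [33, 4, 30], "twist": [0, 0, 0], "hand": -1},
    {"dp": [33, 4, 70], "twist": [0, 0, 0], "hand": -1},
    {"dp": [33, 4, 100], "twist": [0, 0, 0], "hand": -1},
    {"dp": [33, 4, 119], "twist": [0, 0, 0], "hand": -1},
    {"dp": [33, 4, 119], "twist": [0, 0, 0], "hand": -1},
  ],
)

```text
clock: 8.32
tool_pos: [0.5028, 0.2664, 0.081]
eef_rot: [0.689, 0.725, -0.002, -0.0]
contact_force: [0.7, -0.7, -1.8]
opening: 0.337
finger_force: 40.0
```

```bash
python3 - <<'E'
from h import *
t=r.snapshot("top"); b=r.snapshot("side")
plan((503.7,267,82,93))
st=r.get_state();p=np.array(st["tool_pos"]); q=R.from_quat(st["eef_rot"])
# predicted block corners, assuming block centre at tcp+q*(dx,0,.)
C=np.array([[x,y,z] for z in(.0085,.0365) for x in(-.055,.055) for y in(-.015,.015)])
out=[]
for s,crop in((t,(140,165,240,250)),(b,(195,110,285,190))):
    x0,y0,x1,y1=crop; im=cv2.resize(s["pixels"][y0:y1,x0:x1,::-1],None,fx=4,fy=4,interpolation=2)
    uv=(pix(s,q.apply(C)+p)-[x0,y0]+.5)*4
    for i,j in((0,1),(0,2),(1,3),(2,3),(4,5),(4,6),(5,7),(6,7),(0,4),(1,5),(2,6),(3,7)):
        cv2.line(im,tuple(uv[i].astype(int)),tuple(uv[j].astype(int)),(0,0,255) if i<4 and j<4 else (0,255,255),1)
    out.append(cv2.copyMakeBorder(im,0,340-im.shape[0],0,0,0))
cv2.imwrite("pics/m4.png",np.hstack(out))
E
```

```text
t 8.43 tcp [504.  267.2  82.8] yaw 92.93 F [-0.3  0.5 -1.5] open 29.8 ff 40.0
-> (503.7, 267, 82, 93) dp [-0.2 -0.3  0.8] tw [ 0.001 -0.    -0.001]
```

View pics/m4.png

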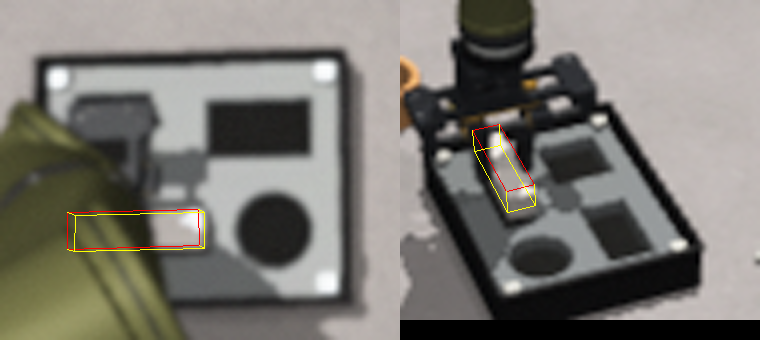

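```bash
python3 - <<'E'
from h import *
np.set_printoptions(linewidth=200)
t=r.snapshot("top"); b=r.snapshot("side")
st=r.get_state();p=np.array(st["tool_pos"]); q=R.from_quat(st["eef_rot"])
def samp(s,Q):
    uv=pix(s,Q).astype(np.float32); g=cv2.GaussianBlur(s["pixels"].min(2),(0,0),.4)
    return cv2.remap(g,uv[:,:1],uv[:,1:],cv2.INTER_LINEAR).ravel()
L=np.arange(-70,-40,2); 
for ty in(-8,0,8):
    for n,s in(("top",t),("side",b)):
        print(n,"ty",ty,samp(s,q.apply(np.c_[L/1e3,np.full(len(L),ty/1e3),np.full(len(L),.0085)])+p))
print(L)
A=np.arange(-26,27,2); print(A)
for tx in(-48,-40): 
  for n,s in(("top",t),("side",b)):
    print(n,"tx",tx,samp(s,q.apply(np.c_[np.full(len(A),tx/1e3),A/1e3,np.full(len(A),.0085)])+p))
s=b; x0,y0,x1,y1=215,125,260,170
cv2.imwrite("pics/s5.png",cv2.resize(s["pixels"][y0:y1,x0:x1,::-1],None,fx=12,fy=12,interpolation=2))
E
```

```text
top ty -8 [149 120  96  75  75  89 114 138 160 168 173 173 173 173 173]
side ty -8 [142 153 161 170 170 167 165 163 163 162 162 162 162 161 161]
top ty 0 [151 123  98  79  88 113 153 187 213 216 213 202 190 180 176]
side ty 0 [153 176 192 200 208 213 207 196 188 179 171 165 162 162 162]
top ty 8 [171 155 130 110 111 137 181 215 241 244 243 237 219 200 182]
side ty 8 [173 191 208 225 236 233 229 224 208 191 175 164 163 160 159]
[-70 -68 -66 -64 -62 -60 -58 -56 -54 -52 -50 -48 -46 -44 -42]
[-26 -24 -22 -20 -18 -16 -14 -12 -10  -8  -6  -4  -2   0   2   4   6   8  10  12  14  16  18  20  22  24  26]
top tx -48 [ 87  76  61  63  72  99 126 153 165 173 176 180 187 202 216 229 234 237 234 223 202 170 139 120 110 111 112]
side tx -48 [ 64  78  93 114 136 152 168 168 164 162 162 162 162 165 167 168 165 164 158 152 136 122 111 102  98  95  91]
top tx -40 [ 84  74  61  64  73 102 128 154 165 173 175 175 174 174 174 174 174 173 168 159 143 126 111 112 118 136 152]
side tx -40 [ 65  81  94 107 125 142 152 159 162 161 161 161 161 162 162 161 159 154 146 139 134 131 133 137 137 135 130]
```

View pics/s5.png

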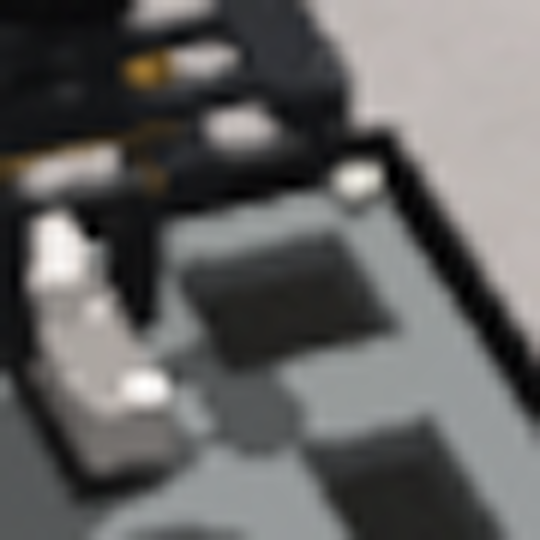

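The zoom shows the block over its recess, with its near end at (125,470). The top profiles put the block about 2 to 3 mm too far along −tool x, so I'll shift it and lower.

>>> step_arm(
  motion=[
    {"dp": [2.3, -0.7, 0], "twist": [0, 0, 0], "hand": -1},
    {"dp": [2.3, -0.7, 6], "twist": [0, 0, 0], "hand": -1},
    {"dp": [2.3, -0.7, 12], "twist": [0, 0, 0], "hand": -1},
    {"dp": [2.3, -0.7, 12], "twist": [0, 0, 0], "hand": -1},
  ],
)

```text
clock: 9.02
tool_pos: [0.5026, 0.2688, 0.0698]
eef_rot: [0.689, 0.725, -0.001, -0.0]
contact_force: [0.3, 0.0, -2.1]
opening: 0.338
finger_force: 40.0
```

>>> step_arm(
  motion=[
    {"dp": [0, 0, 4], "twist": [0, 0, 0], "hand": -1},
    {"dp": [0, 0, 8], "twist": [0, 0, 0], "hand": -1},
    {"dp": [0, 0, 11], "twist": [0, 0, 0], "hand": -1},
    {"dp": [0, 0, 11], "twist": [0, 0, 0], "hand": -1},
  ],
)

```text
clock: 9.52
tool_pos: [0.5029, 0.2691, 0.0592]
eef_rot: [0.688, 0.725, -0.0, -0.0]
contact_force: [-1.0, 0.2, -2.2]
opening: 0.333
finger_force: 40.0
```

>>> step_arm(
  motion=[
    {"dp": [0, 0, 0], "twist": [0, 0, 0], "hand": -0.1},
    {"dp": [0, 0, 0], "twist": [0, 0, 0], "hand": -0.1},
    {"dp": [0, 0, 0], "twist": [0, 0, 0], "hand": -0.1},
    {"dp": [0, 0, -20], "twist": [0, 0, 0], "hand": -0.1},
    {"dp": [0, 0, -35], "twist": [0, 0, 0], "hand": -0.1},
  ],
)

```text
clock: 10.15
tool_pos: [0.5031, 0.2693, 0.0952]
eef_rot: [0.688, 0.725, 0.0, 0.0]
contact_force: [-0.0, 0.2, -0.4]
opening: 0.451
finger_force: 0.0
```

>>> step_arm(
  motion=[
    {"dp": [-2, 0, 0], "twist": [0, 0, 0], "hand": -1},
    {"dp": [-2, 0, 0], "twist": [0, 0, 0], "hand": -1},
    {"dp": [-2, 0, 0], "twist": [0, 0, 0], "hand": -1},
    {"dp": [-2, 0, 0], "twist": [0, 0, 0], "hand": -1},
    {"dp": [-2, 0, 0], "twist": [0, 0, 0], "hand": -1},
  ],
)

```text
clock: 10.78
tool_pos: [0.5029, 0.2672, 0.0942]
eef_rot: [0.688, 0.725, -0.0, -0.0]
contact_force: [-0.4, 0.3, 0.1]
opening: 0.004
finger_force: 0.0
```

```bash
python3 -c "
from h import *
plan((504,267,74,93))
s=r.snapshot('top');W=cloud(s)
for y in (205,215,220,225,230):
  m=np.hypot(W[...,0]-.505,W[...,1]-y/1e3)<.006; print(y,(W[m][:,2]*1000).round())
"
```

```text
t 10.78 tcp [502.9 267.2  94.2] yaw 92.99 F [-0.4  0.3  0.1] open 0.3 ff 0.0
-> (504, 267, 74, 93) dp [-0.2  1.1 20.2] tw [-0.  0. -0.]
205 [541. 536. 536. 522. 514. 502. 552. 555. 550. 550. 543. 536. 530. 513.
 465. 462. 459. 446. 455. 451. 415. 447. 434.  44.  30.  35.  39.  37.
  36.  30.  37.  32.]
215 [531. 528. 525. 527. 520. 539. 541. 541. 543. 541. 549. 554. 554. 553.
  51.  46.  52.  51.  49.  37.  51.  50.  54.  39.  50.  48.  35.]
220 [529. 531. 528. 525. 537. 538. 539. 541. 541. 546. 548. 549. 554.  53.
  51.  49.  52.  51.  48.  51.  50.  51.  50.]
225 [529. 526. 529. 532. 534. 537. 538. 539. 540. 542. 546. 548. 551.  55.
  44.  48.  48.  49.  52.  51.  48.  48.  51.  50.]
230 [520. 524. 529. 529. 530. 532. 534. 537. 534. 540. 542. 546. 547.  53.
  55.  53.  48.  48.  47.  51.  48.  55.]
```

Block stands at 50 mm, which is in the recess and 14 mm proud. Pressing now.

>>> step_arm(
  motion=[
    {"dp": [0, 1, 10], "twist": [0, 0, 0], "hand": -1},
    {"dp": [0, 1, 20], "twist": [0, 0, 0], "hand": -1},
    {"dp": [0, 1, 26], "twist": [0, 0, 0], "hand": -1},
    {"dp": [0, 1, 30], "twist": [0, 0, 0], "hand": -1},
    {"dp": [0, 1, 34], "twist": [0, 0, 0], "hand": -1},
  ],
)

```text
clock: 11.45
tool_pos: [0.5041, 0.2672, 0.0606]
eef_rot: [0.688, 0.725, -0.0, 0.0]
contact_force: [-1.4, -1.4, 9.0]
opening: 0.004
finger_force: 4.5
```

>>> step_arm(
  motion=[
    {"dp": [0, 0, 2], "twist": [0, 0, 0], "hand": -1},
    {"dp": [0, 0, 3], "twist": [0, 0, 0], "hand": -1},
    {"dp": [0, 0, 3], "twist": [0, 0, 0], "hand": -1},
  ],
)

```text
clock: 11.82
tool_pos: [0.5041, 0.2673, 0.0584]
eef_rot: [0.688, 0.725, 0.0, 0.0]
contact_force: [-1.9, -1.0, 13.9]
opening: 0.001
finger_force: 7.2
```

>>> step_arm(
  motion=[
    {"dp": [0, 0, 1], "twist": [0, 0, 0], "hand": -1},
    {"dp": [0, 0, 2], "twist": [0, 0, 0], "hand": -1},
    {"dp": [0, 0, 2], "twist": [0, 0, 0], "hand": -1},
  ],
)

```text
clock: 12.2
tool_pos: [0.5042, 0.2673, 0.0584]
eef_rot: [0.688, 0.725, 0.0, 0.001]
contact_force: [-6.1, -3.7, 31.0]
opening: 0.002
finger_force: 15.7
```

>>> step_arm(
  motion=[
    {"dp": [0, 0, -20], "twist": [0, 0, 0], "hand": -1},
    {"dp": [0, 0, -70], "twist": [0, 0, 0], "hand": -1},
    {"dp": [0, 0, -130], "twist": [0, 0, 0], "hand": 0.9},
    {"dp": [0, 0, -150], "twist": [0, 0, 0], "hand": 0.9},
  ],
)

```text
clock: 12.7
tool_pos: [0.5053, 0.2682, 0.2084]
eef_rot: [0.689, 0.725, 0.002, 0.001]
contact_force: [-0.5, 0.4, 0.3]
opening: 0.21
finger_force: 0.0
```

```bash
cat >> h.py <<'E'
def masters():
    s=r.snapshot("top")
    Rm,t=cam(s)
    for n in ("wide_block","disc","long_block"):
        for d in r.search_frame("top",n)[:2]:
            w=Rm.apply(d["at"])+t
            if d["score"]>.3: print(n,round(d["score"],2),w.round(3),rect(s,w,.028 if w[1]<.05 else .036,205,True,25))
    return s
E
python3 -c "
from h import *
masters();plan((425,-278.5,180,60),(424,-40,180,7.3))
s=r.snapshot('side');W=cloud(s)
for x in (495,505): 
  m=(abs(W[...,0]-x/1e3)<.015)&(abs(W[...,1]-.262)<.05)&(W[...,2]<.07);print(np.percentile(W[m][:,2]*1000,[10,50,90]),m.sum())
"
```

```text
wide_block 0.68 [ 0.423 -0.04   0.028] {'c': array([424.1, -40.4]), 'cen': array([424.1, -40.3]), 'size': (88.4, 47.7), 'yaw': 7.5, 'd': np.float64(70.0)}
wide_block 0.58 [0.799 0.03  0.01 ] {'c': array([775. ,  93.3]), 'cen': array([776.6,  88.6]), 'size': (99.3, 43.7), 'yaw': -47.3, 'd': np.float64(40.5)}
disc 0.7 [ 0.426 -0.275  0.028] {'c': array([ 424.5, -278.8]), 'cen': array([ 424.8, -278.5]), 'size': (61.4, 60.5), 'yaw': -44.8, 'd': np.float64(61.0)}
t 12.9 tcp [503.7 266.8 204.5] yaw 92.98 F [-0.2  0.2 -1.3] open 34.3 ff 0.0
-> (425, -278.5, 180, 60) dp [-540.5 -106.9   25.1] tw [-0.001  0.001  0.576]
-> (424, -40, 180, 7.3) dp [-302.2  -95.5   24.9] tw [-0.000e+00  1.000e-03  1.495e+00]
[27.56950098 32.60752793 36.73815499] 99
[27.59997525 32.74988443 36.05344527] 101
```

>>> step_arm(
  motion=[
    {"dp": [-60, -19, 5], "twist": [0, 0, 0], "hand": 0.8},
    {"dp": [-120, -38, 10], "twist": [0, 0, 0], "hand": 0.8},
    {"dp": [-180, -57, 15], "twist": [0, 0, 0], "hand": 0.8},
    {"dp": [-240, -76, 20], "twist": [0, 0, 0], "hand": 0.8},
    {"dp": [-302, -95, 25], "twist": [0, 0, 0], "hand": 0.8},
  ],
)

```text
clock: 13.58
tool_pos: [0.4246, -0.036, 0.1794]
eef_rot: [0.688, 0.725, -0.001, -0.001]
contact_force: [0.9, -0.1, -0.3]
opening: 0.901
finger_force: 0.0
```

>>> step_arm(
  motion=[
    {"dp": [0, 0, 0], "twist": [0, 0, 0.17], "hand": 0.8},
    {"dp": [0, 0, 0], "twist": [0, 0, 0.34], "hand": 0.8},
    {"dp": [0, 0, 0], "twist": [0, 0, 0.51], "hand": 0.8},
    {"dp": [0, 0, 0], "twist": [0, 0, 0.68], "hand": 0.8},
    {"dp": [0, 0, 0], "twist": [0, 0, 0.85], "hand": 0.8},
  ],
)

```text
clock: 14.2
tool_pos: [0.4252, -0.0344, 0.1795]
eef_rot: [0.927, 0.374, -0.001, -0.0]
contact_force: [0.7, -0.1, 1.1]
opening: 0.897
finger_force: 0.0
```

>>> step_arm(
  motion=[
    {"dp": [0, 0, 0], "twist": [0, 0, 0.16], "hand": 0.8},
    {"dp": [0, 0, 0], "twist": [0, 0, 0.32], "hand": 0.8},
    {"dp": [0, 0, 0], "twist": [0, 0, 0.48], "hand": 0.8},
    {"dp": [0, 0, 0], "twist": [0, 0, 0.643], "hand": 0.8},
    {"dp": [0, 0, 0], "twist": [0, 0, 0.643], "hand": 0.8},
  ],
)

```text
clock: 14.82
tool_pos: [0.4253, -0.0344, 0.1797]
eef_rot: [0.998, 0.066, -0.001, 0.0]
contact_force: [-0.0, -0.1, -0.2]
opening: 0.905
finger_force: 0.0
```

```bash
python3 -c "
from h import *
masters();plan((424,-40.3,37.5,7.4))"
```

```text
disc 0.62 [ 0.427 -0.277  0.027] {'c': array([ 424.4, -278.7]), 'cen': array([ 424.7, -278.5]), 'size': (61.2, 60.2), 'yaw': -40.4, 'd': np.float64(60.6)}
disc 0.48 [0.553 0.217 0.039] {'c': array([504.5, 257.8]), 'cen': array([504.3, 257.8]), 'size': (90.4, 31.3), 'yaw': -87.4, 'd': np.float64(58.0)}
long_block 0.52 [0.503 0.266 0.033] {'c': array([504.3, 267.5]), 'cen': array([503.8, 266.6]), 'size': (110.1, 31.2), 'yaw': -88.4, 'd': np.float64(63.4)}
t 15.03 tcp [425.8 -34.4 180.5] yaw 7.55 F [0.7 0.4 0.4] open 79.2 ff 0.0
-> (424, -40.3, 37.5, 7.4) dp [ -2.5   5.6 143. ] tw [-0.     0.001  0.003]
```

>>> step_arm(
  motion=[
    {"dp": [-2.5, 5.6, 60], "twist": [0, 0, 0], "hand": 0.8},
    {"dp": [-2.5, 5.6, 100], "twist": [0, 0, 0], "hand": 0.8},
    {"dp": [-2.5, 5.6, 130], "twist": [0, 0, 0], "hand": 0.8},
    {"dp": [-2.5, 5.6, 143], "twist": [0, 0, 0], "hand": 0.8},
    {"dp": [-2.5, 5.6, 143], "twist": [0, 0, 0], "hand": 0.8},
  ],
)

```text
clock: 15.65
tool_pos: [0.4361, -0.0409, 0.0504]
eef_rot: [0.998, 0.065, -0.012, -0.003]
contact_force: [-0.3, -0.2, 0.3]
opening: 0.902
finger_force: 0.0
```

>>> step_arm(
  motion=[
    {"dp": [0, 0, 0], "twist": [0, 0, 0], "hand": 0.8},
    {"dp": [0, 0, 0], "twist": [0, 0, 0], "hand": 0},
    {"dp": [0, 0, 0], "twist": [0, 0, 0], "hand": -1},
    {"dp": [0, 0, 0], "twist": [0, 0, 0], "hand": -1},
    {"dp": [0, 0, 0], "twist": [0, 0, 0], "hand": -1},
  ],
  force=40,
)

```text
clock: 16.27
tool_pos: [0.436, -0.0409, 0.0513]
eef_rot: [0.998, 0.065, -0.012, -0.003]
contact_force: [0.1, -0.6, -0.5]
opening: 0.469
finger_force: 0.0
```

```bash
python3 -c "
from h import *
plan((436,-40.3,100,7.4),(424,-40.3,37.5,7.4)); print(np.round(r.get_state()['q'],3)); masters()"
```

```text
t 16.27 tcp [436.  -40.9  51.3] yaw 7.45 F [ 0.1 -0.6 -0.5] open 41.3 ff 0.0
-> (436, -40.3, 100, 7.4) dp [ -1.1  -0.9 -48.7] tw [-0.007  0.023  0.001]
-> (424, -40.3, 37.5, 7.4) dp [-11.5  -2.1  14.1] tw [-0.007  0.023  0.001]
[-0.027  0.895  0.03   2.237 -0.688  0.043 -0.762]
wide_block 0.58 [0.556 0.222 0.041] {'c': array([504.3, 261.2]), 'cen': array([504.1, 261.1]), 'size': (97.3, 31.3), 'yaw': -87.4, 'd': np.float64(60.1)}
disc 0.52 [ 0.424 -0.272  0.029] {'c': array([ 425.2, -278.6]), 'cen': array([ 424.7, -278.5]), 'size': (61.0, 60.1), 'yaw': -89.0, 'd': np.float64(60.5)}
long_block 0.61 [0.504 0.266 0.032] {'c': array([504.3, 267.5]), 'cen': array([503.8, 266.7]), 'size': (110.1, 31.2), 'yaw': -88.4, 'd': np.float64(63.4)}
```

Joint 6 is at its lower limit here, because the block lies too close to the base for a centred grasp. I'll grasp it about 24 mm further out along its length.

>>> step_arm(
  motion=[
    {"dp": [4, 0, -20], "twist": [0, 0, 0], "hand": 0.8},
    {"dp": [12, -2, -45], "twist": [-0.007, 0.023, 0], "hand": 0.8},
    {"dp": [12, -2, -45], "twist": [-0.007, 0.023, 0], "hand": 0.8},
  ],
)

```text
clock: 16.85
tool_pos: [0.4496, -0.0373, 0.097]
eef_rot: [0.998, 0.065, 0.001, 0.0]
contact_force: [0.2, -0.4, -0.7]
opening: 0.604
finger_force: 0.0
```

```bash
python3 -c "
from h import *
plan((448,-37.2,37.5,7.4)); print(np.round(r.get_state()['q'],3)); s=masters(); print(rect(s,(.424,-.040,.028),.028,205))"
```

```text
t 16.85 tcp [449.6 -37.3  97. ] yaw 7.48 F [ 0.2 -0.4 -0.7] open 53.1 ff 0.0
-> (448, -37.2, 37.5, 7.4) dp [-1.7 -0.4 59.5] tw [ 0.001 -0.002  0.001]
[-0.106  0.802  0.141  2.217 -0.679  0.16  -0.776]
disc 0.48 [ 0.429 -0.274  0.03 ] {'c': array([ 424.4, -278.6]), 'cen': array([ 424.7, -278.5]), 'size': (60.9, 60.6), 'yaw': -44.2, 'd': np.float64(60.8)}
long_block 0.53 [0.504 0.265 0.031] {'c': array([504.3, 267.5]), 'cen': array([503.8, 266.7]), 'size': (110.1, 31.2), 'yaw': -88.4, 'd': np.float64(63.5)}Traceback (most recent call last):
  File "<string>", line 3, in <module>
    plan((448,-37.2,37.5,7.4)); print(np.round(r.get_state()['q'],3)); s=masters(); print(rect(s,(.424,-.040,.028),.028,205))
                                                                                          ~~~~^^^^^^^^^^^^^^^^^^^^^^^^^^^^^^
  File "h.py", line 41, in rect
    if k==0: k=1+np.argmax(st[1:,4])
                 ~~~~~~~~~^^^^^^^^^^
    return _wrapfunc(a, 'argmax', axis=axis, out=out, **kwds)
    return bound(*args, **kwds)
ValueError: attempt to get argmax of an empty sequence
```

Hand hides the block from above, as expected. Descending slowly.

>>> step_arm(
  motion=[
    {"dp": [0, 0, 20], "twist": [0, 0, 0], "hand": 0.8},
    {"dp": [0, 0, 40], "twist": [0, 0, 0], "hand": 0.8},
    {"dp": [0, 0, 55], "twist": [0, 0, 0], "hand": 0.8},
    {"dp": [0, 0, 60], "twist": [0, 0, 0], "hand": 0.8},
    {"dp": [0, 0, 60], "twist": [0, 0, 0], "hand": 0.8},
  ],
)

```text
clock: 17.68
tool_pos: [0.4528, -0.038, 0.0387]
eef_rot: [0.998, 0.062, -0.004, -0.0]
contact_force: [1.0, -0.3, -0.5]
opening: 0.897
finger_force: 0.0
```

```bash
python3 -c "
from h import *
plan((448,-37.2,37.5,7.4)); print(np.round(r.get_state()['q'],3)); s=r.snapshot('side')
x0,y0,x1,y1=190,150,310,240
cv2.imwrite('pics/s6.png',cv2.resize(s['pixels'][y0:y1,x0:x1,::-1],None,fx=6,fy=6,interpolation=2))"
```

```text
t 17.68 tcp [452.8 -38.   38.7] yaw 7.15 F [ 1.  -0.3 -0.5] open 78.9 ff 0.0
-> (448, -37.2, 37.5, 7.4) dp [-4.6 -1.4  1.3] tw [-0.001  0.009 -0.004]
[-0.044  0.924  0.045  2.203 -0.999  0.043 -0.464]
```

View pics/s6.png

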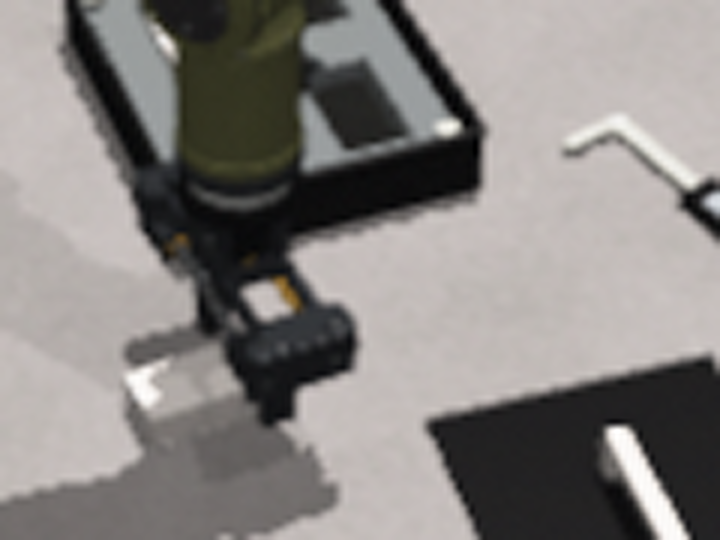

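The fingers straddle the outer half of the wide block, whose inner end is at (150,390). Gripping, then moving it outward a little to regrasp at the middle.

>>> step_arm(
  motion=[
    {"dp": [0, 0, 0], "twist": [0, 0, 0], "hand": 0},
    {"dp": [0, 0, 0], "twist": [0, 0, 0], "hand": -1},
    {"dp": [0, 0, 0], "twist": [0, 0, 0], "hand": -1},
    {"dp": [0, 0, 0], "twist": [0, 0, 0], "hand": -1},
    {"dp": [0, 0, 0], "twist": [0, 0, 0], "hand": -1},
  ],
  force=50,
)

```text
clock: 18.35
tool_pos: [0.453, -0.0379, 0.0393]
eef_rot: [0.998, 0.065, -0.004, -0.0]
contact_force: [-0.1, 0.0, 2.1]
opening: 0.491
finger_force: 50.0
```

>>> step_arm(
  motion=[
    {"dp": [5, 0, -10], "twist": [0, 0, 0], "hand": -1},
    {"dp": [30, 0, -16], "twist": [0, 0.009, 0], "hand": -1},
    {"dp": [60, 0, -16], "twist": [0, 0.009, 0], "hand": -1},
    {"dp": [90, 0, -16], "twist": [0, 0.009, 0], "hand": -1},
    {"dp": [90, 0, -16], "twist": [0, 0.009, 0], "hand": -1},
  ],
)

```text
clock: 18.98
tool_pos: [0.5447, -0.0252, 0.054]
eef_rot: [0.998, 0.066, 0.002, -0.0]
contact_force: [-0.5, 0.5, -2.4]
opening: 0.493
finger_force: 50.0
```

```bash
python3 -c "
from h import *
plan((540,-27,37.5,7.4)); print(np.round(r.get_state()['q'],3))"
```

```text
t 18.98 tcp [544.7 -25.2  54. ] yaw 7.61 F [-0.5  0.5 -2.4] open 43.4 ff 50.0
-> (540, -27, 37.5, 7.4) dp [-5.   1.2 16.4] tw [-0.    -0.004  0.004]
[-0.256  0.965  0.379  1.957 -0.911  0.396 -0.601]
```

>>> step_arm(
  motion=[
    {"dp": [0, 0, 8], "twist": [0, 0, 0], "hand": -1},
    {"dp": [0, 0, 15], "twist": [0, 0, 0], "hand": -1},
    {"dp": [0, 0, 15.5], "twist": [0, 0, 0], "hand": -1},
    {"dp": [0, 0, 15.5], "twist": [0, 0, 0], "hand": 0.4},
    {"dp": [0, 0, 15.5], "twist": [0, 0, 0], "hand": 0.4},
  ],
)

```text
clock: 19.6
tool_pos: [0.5419, -0.0266, 0.0388]
eef_rot: [0.998, 0.064, 0.0, -0.001]
contact_force: [0.1, 0.9, -0.5]
opening: 0.686
finger_force: 0.0
```

>>> step_arm(
  motion=[
    {"dp": [0, 0, 0], "twist": [0, 0, 0], "hand": 0.4},
    {"dp": [-15, 0, 0], "twist": [0, 0, 0], "hand": 0.4},
    {"dp": [-29, 0, 0], "twist": [0, 0, 0], "hand": 0.4},
    {"dp": [-29, 0, 0], "twist": [0, 0, 0], "hand": 0.4},
  ],
)

```text
clock: 20.1
tool_pos: [0.5126, -0.0303, 0.0389]
eef_rot: [0.998, 0.064, -0.0, -0.001]
contact_force: [0.1, 0.2, -0.7]
opening: 0.7
finger_force: 0.0
```

```bash
python3 -c "
from h import *
plan((540,-27,37.5,7.4)); print(np.round(r.get_state()['q'],3))
s=r.snapshot('side');save(s,'s7',(190,150,310,240))
Rm,t=cam(s)
for n in ('wide_block',):
  for d in r.search_frame('side',n): print(d['score'],Rm.apply(d['at'])+t)
im=cv2.imread('pics/s7.png');cv2.imwrite('pics/s7.png',cv2.resize(im,None,fx=3,fy=3))
"
```

```text
t 20.1 tcp [512.6 -30.3  38.9] yaw 7.36 F [ 0.1  0.2 -0.7] open 61.6 ff 0.0
-> (540, -27, 37.5, 7.4) dp [27.6  0.2  1.3] tw [-0.002  0.    -0.001]
[-0.179  0.958  0.253  2.044 -0.938  0.259 -0.553]
0.47 [ 0.48785107 -0.0507252   0.02797822]
```

View pics/s7.png

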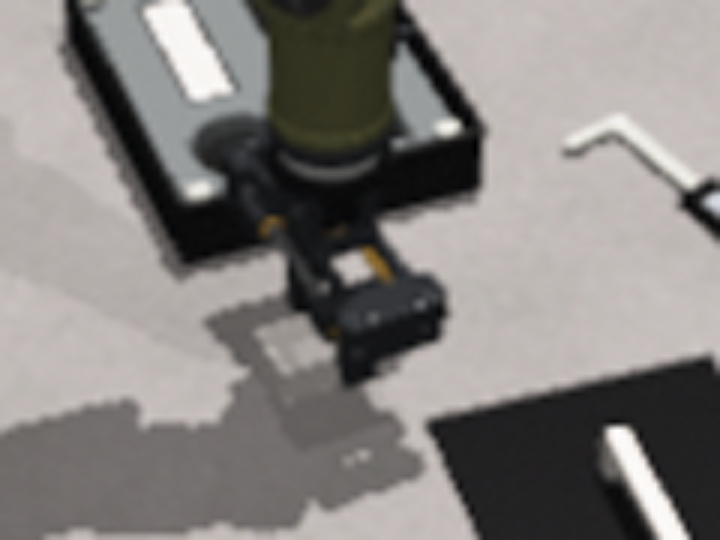

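The wide block sits between the fingers near its middle, its inner end at (290,340); the long block is flush in the case. Grip and lift.

>>> step_arm(
  motion=[
    {"dp": [0, 0, 1], "twist": [0, 0, 0], "hand": -1},
    {"dp": [0, 0, 1], "twist": [0, 0, 0], "hand": -1},
    {"dp": [0, 0, 1], "twist": [0, 0, 0], "hand": -1},
    {"dp": [0, 0, 1], "twist": [0, 0, 0], "hand": -1},
  ],
  force=45,
)

```text
clock: 20.7
tool_pos: [0.5138, -0.0299, 0.0378]
eef_rot: [0.998, 0.065, 0.001, -0.001]
contact_force: [0.3, 0.5, -2.2]
opening: 0.496
finger_force: 45.0
```

>>> step_arm(
  motion=[
    {"dp": [0, 0, -40], "twist": [0, 0, 0], "hand": -1},
    {"dp": [0, 0, -90], "twist": [0, 0, 0], "hand": -1},
    {"dp": [0, 0, -130], "twist": [0, 0, 0], "hand": -1},
    {"dp": [0, 0, -150], "twist": [0, 0, 0], "hand": -1},
    {"dp": [0, 0, -150], "twist": [0, 0, 0], "hand": -1},
  ],
)

```text
clock: 21.32
tool_pos: [0.5138, -0.0301, 0.1887]
eef_rot: [0.998, 0.065, 0.001, -0.001]
contact_force: [-0.7, 0.5, -3.7]
opening: 0.494
finger_force: 45.0
```

```bash
python3 -c "
from h import *
plan((595.7,170.8,190,93)); print(np.round(r.get_state()['q'],3))
"
```

```text
t 21.32 tcp [513.8 -30.1 188.7] yaw 7.45 F [-0.7  0.5 -3.7] open 43.4 ff 45.0
-> (595.7, 170.8, 190, 93) dp [ 107.3 -188.6   -0.8] tw [ 1.000e-03 -3.000e-03 -1.493e+00]
[-0.382  0.743  0.603  1.993 -0.718  0.625 -0.738]
```

>>> step_arm(
  motion=[
    {"dp": [27, -48, 0], "twist": [0, 0, 0], "hand": -1},
    {"dp": [54, -96, 0], "twist": [0, 0, 0], "hand": -1},
    {"dp": [80, -142, 0], "twist": [0, 0, 0], "hand": -1},
    {"dp": [107, -189, 0], "twist": [0, 0, 0], "hand": -1},
    {"dp": [107, -189, 0], "twist": [0, 0, 0], "hand": -1},
  ],
)

```text
clock: 21.95
tool_pos: [0.5947, 0.1778, 0.1851]
eef_rot: [0.998, 0.07, -0.001, -0.002]
contact_force: [-0.5, -0.4, -2.5]
opening: 0.493
finger_force: 45.0
```

>>> step_arm(
  motion=[
    {"dp": [0, 0, 0], "twist": [0, 0, -0.16], "hand": -1},
    {"dp": [0, 0, 0], "twist": [0, 0, -0.32], "hand": -1},
    {"dp": [0, 0, 0], "twist": [0, 0, -0.48], "hand": -1},
    {"dp": [0, 0, 0], "twist": [0, 0, -0.64], "hand": -1},
    {"dp": [0, 0, 0], "twist": [0, 0, -0.8], "hand": -1},
  ],
)

```text
clock: 22.58
tool_pos: [0.5938, 0.1699, 0.1864]
eef_rot: [0.893, 0.45, -0.001, -0.001]
contact_force: [-0.2, 0.2, -3.3]
opening: 0.493
finger_force: 45.0
```

>>> step_arm(
  motion=[
    {"dp": [0, 0, 0], "twist": [0, 0, -0.16], "hand": -1},
    {"dp": [0, 0, 0], "twist": [0, 0, -0.32], "hand": -1},
    {"dp": [0, 0, 0], "twist": [0, 0, -0.48], "hand": -1},
    {"dp": [0, 0, 0], "twist": [0, 0, -0.64], "hand": -1},
    {"dp": [0, 0, 0], "twist": [0, 0, -0.69], "hand": -1},
  ],
)

```text
clock: 23.2
tool_pos: [0.594, 0.1699, 0.1868]
eef_rot: [0.69, 0.724, -0.0, -0.001]
contact_force: [-0.4, -0.1, -4.4]
opening: 0.496
finger_force: 45.0
```

```bash
python3 -c "
from h import *
plan((595.7,170.8,84,93)); print(np.round(r.get_state()['q'],3))
"
```

```text
t 23.2 tcp [594.  169.9 186.8] yaw 92.79 F [-0.4 -0.1 -4.4] open 43.6 ff 45.0
-> (595.7, 170.8, 84, 93) dp [  0.7   2.  102.8] tw [-0.002 -0.001 -0.004]
[-0.503  0.789  0.275  1.67  -0.298  0.726 -0.032]
```

>>> step_arm(
  motion=[
    {"dp": [0.7, 2, 40], "twist": [0, 0, -0.004], "hand": -1},
    {"dp": [0.7, 2, 80], "twist": [0, 0, -0.004], "hand": -1},
    {"dp": [0.7, 2, 103], "twist": [0, 0, -0.004], "hand": -1},
    {"dp": [0.7, 2, 103], "twist": [0, 0, -0.004], "hand": -1},
    {"dp": [0.7, 2, 103], "twist": [0, 0, -0.004], "hand": -1},
  ],
)

```text
clock: 23.82
tool_pos: [0.5977, 0.1717, 0.0858]
eef_rot: [0.689, 0.725, 0.001, 0.0]
contact_force: [-0.1, -0.9, -2.7]
opening: 0.497
finger_force: 45.0
```

```bash
cat >> h.py <<'E'
def samp(s,Q):
    uv=pix(s,Q).astype(np.float32); g=cv2.GaussianBlur(s["pixels"].min(2),(0,0),.4)
    return cv2.remap(g,uv[:,:1],uv[:,1:],cv2.INTER_LINEAR).ravel()
def overlay(name,H,zt,crops,scale=6):
    """H: half sizes m, zt: tool z of the master's top"""
    st=r.get_state();p=np.array(st["tool_pos"]); q=R.from_quat(st["eef_rot"]); out=[]
    for n,(x0,y0,x1,y1) in crops.items():
        s=r.snapshot(n)
        im=cv2.resize(s["pixels"][y0:y1,x0:x1,::-1],None,fx=scale,fy=scale,interpolation=2)
        for z,c in((zt,(0,0,255)),(zt+.028,(0,255,255))):
            P=q.apply(np.array([[a*H[0],b*H[1],z] for a,b in((1,1),(1,-1),(-1,-1),(-1,1))]))+p
            uv=(pix(s,P)-[x0,y0]+.5)*scale
            cv2.polylines(im,[uv.astype(int)],True,c,1)
        out.append(im)
    h=max(i.shape[0] for i in out)
    cv2.imwrite(f"pics/{name}.png",np.hstack([cv2.copyMakeBorder(i,0,h-i.shape[0],0,0,0) for i in out]))
E
python3 - <<'E'
from h import *
np.set_printoptions(linewidth=220)
plan((595.7,170.8,84,93))
overlay("m8",(.042,.022),.0098,{"top":(160,165,240,245),"side":(215,120,270,190)})
t=r.snapshot("top"); st=r.get_state();p=np.array(st["tool_pos"]); q=R.from_quat(st["eef_rot"])
L=np.arange(-60,61,3);print(L)
for ty in(-18,-10,10,18): print(ty,samp(t,q.apply(np.c_[L/1e3,np.full(len(L),ty/1e3),np.full(len(L),.0098)])+p))
A=np.arange(-34,35,2);print(A)
for tx in(-38,-30,30,38): print(tx,samp(t,q.apply(np.c_[np.full(len(A),tx/1e3),A/1e3,np.full(len(A),.0098)])+p))
E
```

```text
t 23.82 tcp [597.7 171.7  85.8] yaw 92.97 F [-0.1 -0.9 -2.7] open 43.7 ff 45.0
-> (595.7, 170.8, 84, 93) dp [-0.8 -2.   1.8] tw [ 0.002 -0.001 -0.   ]
[-60 -57 -54 -51 -48 -45 -42 -39 -36 -33 -30 -27 -24 -21 -18 -15 -12  -9  -6  -3   0   3   6   9  12  15  18  21  24  27  30  33  36  39  42  45  48  51  54  57  60]
-18 [105  99  91  79  75 112 156 173 177 176 169 156 135 109  78  50  36  34  34  32  32  29  26  24  21  22  24  22  22  25  31  38  44  44  40  38  35  36  37  37  38]
-10 [152 124  97  78  80 118 162 179 184 184 184 183 174 149 106  60  38  33  30  28  26  25  25  24  23  22  23  22  23  24  26  32  39  43  45  42  39  36  36  35  36]
10 [181 149 109  85 104 177 234 234 211 190 190 204 212 192 137  72  31  29  28  26  23  22  25  27  27  25  23  24  27  28  31  32  33  34  35  36  38  47  58  63  59]
18 [180 149 112  92 104 152 200 210 195 187 192 205 205 171 109  49  29  26  23  23  23  23  24  26  28  27  24  28  28  29  31  32  34  35  37  38  39  39  41  41  41]
[-34 -32 -30 -28 -26 -24 -22 -20 -18 -16 -14 -12 -10  -8  -6  -4  -2   0   2   4   6   8  10  12  14  16  18  20  22  24  26  28  30  32  34]
-38 [ 74  59  42  46  60  95 128 162 176 185 185 183 182 181 180 180 181 181 186 192 206 217 227 229 227 218 205 189 170 152 145 139 138 130 120]
-30 [ 69  55  40  43  53  84 117 152 169 182 185 185 184 183 182 182 182 182 181 180 183 186 190 194 198 196 192 184 172 156 152 151 155 149 137]
30 [37 37 37 37 37 37 36 34 31 30 29 28 26 25 26 26 27 28 29 28 27 30 31 30 30 30 31 31 31 31 32 33 33 33 33]
38 [32 34 34 34 37 39 40 42 45 45 45 44 42 40 37 34 33 32 31 31 30 32 33 34 34 34 34 34 35 35 36 36 36 36 37]
```

View pics/m8.png

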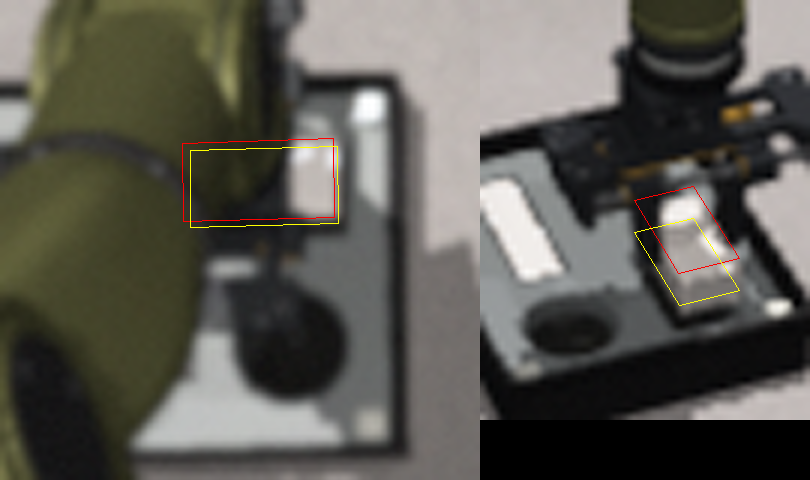

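The overlay shows the block's visible end at (330,180), matching the predicted outline to about 2 mm, over the wide recess. Small correction, then lower.

>>> step_arm(
  motion=[
    {"dp": [1, -1.7, 0], "twist": [0, 0, 0], "hand": -1},
    {"dp": [1, -1.7, 7], "twist": [0, 0, 0], "hand": -1},
    {"dp": [1, -1.7, 14], "twist": [0, 0, 0], "hand": -1},
    {"dp": [1, -1.7, 14], "twist": [0, 0, 0], "hand": -1},
  ],
)

```text
clock: 24.48
tool_pos: [0.5948, 0.1727, 0.0703]
eef_rot: [0.688, 0.726, 0.0, -0.001]
contact_force: [-0.3, 0.8, -2.4]
opening: 0.49
finger_force: 45.0
```

>>> step_arm(
  motion=[
    {"dp": [0, 0, 4], "twist": [0, 0, 0], "hand": -1},
    {"dp": [0, 0, 8], "twist": [0, 0, 0], "hand": -1},
    {"dp": [0, 0, 11], "twist": [0, 0, 0], "hand": -1},
    {"dp": [0, 0, 11], "twist": [0, 0, 0], "hand": -1},
  ],
)

```text
clock: 24.98
tool_pos: [0.5954, 0.1729, 0.06]
eef_rot: [0.688, 0.726, 0.001, -0.0]
contact_force: [0.6, 0.5, -2.5]
opening: 0.491
finger_force: 45.0
```

>>> step_arm(
  motion=[
    {"dp": [0, 0, 0], "twist": [0, 0, 0], "hand": 0.22},
    {"dp": [0, 0, 0], "twist": [0, 0, 0], "hand": 0.22},
    {"dp": [0, 0, 0], "twist": [0, 0, 0], "hand": 0.22},
    {"dp": [0, 0, -20], "twist": [0, 0, 0], "hand": 0.22},
    {"dp": [-2, 0, -35], "twist": [0, 0, 0], "hand": 0.22},
  ],
)

```text
clock: 25.6
tool_pos: [0.5961, 0.171, 0.0971]
eef_rot: [0.688, 0.726, 0.002, 0.0]
contact_force: [-0.7, -0.5, -0.2]
opening: 0.607
finger_force: 0.0
```

>>> step_arm(
  motion=[
    {"dp": [0, 0, 0], "twist": [0, 0, 0], "hand": -1},
    {"dp": [0, 0, 0], "twist": [0, 0, 0], "hand": -1},
    {"dp": [0, 0, 0], "twist": [0, 0, 0], "hand": -1},
    {"dp": [0, 0, 0], "twist": [0, 0, 0], "hand": -1},
    {"dp": [0, 0, 0], "twist": [0, 0, 0], "hand": -1},
  ],
)

```text
clock: 26.22
tool_pos: [0.5954, 0.1708, 0.0949]
eef_rot: [0.688, 0.726, 0.001, -0.0]
contact_force: [0.2, 0.5, -0.7]
opening: 0.064
finger_force: 0.0
```

```bash
python3 -c "
from h import *
plan((596,171,58,93))
s=r.snapshot('top');W=cloud(s)
for x,y in ((585,140),(605,140),(590,145)):
  m=np.hypot(W[...,0]-x/1e3,W[...,1]-y/1e3)<.007; print(x,y,(W[m][:,2]*1000).round())
"
```

```text
t 26.23 tcp [595.4 170.8  94.9] yaw 93.03 F [ 0.2  0.5 -0.7] open 5.6 ff 0.0
-> (596, 171, 58, 93) dp [ 0.1  0.6 36.9] tw [ 0.    -0.001  0.   ]
585 140 [474. 471. 476. 476. 479. 473. 476. 470. 474. 471. 485. 479. 472. 472.
 474. 474. 487. 481. 479. 476. 473. 476. 478. 296. 292. 291. 278. 283.
 276. 262. 277. 273. 240. 233. 283. 271. 263. 237. 254. 233. 238. 236.
 163. 162. 153. 162. 164. 153. 156.  49.  50.  50.  46.  46.  46.  52.
  49.  53.  47.  52.  51.  48.  48.]
605 140 [454. 457. 456. 456. 460. 460. 462. 460. 462. 463. 465. 466. 466. 465.
 465. 463. 467. 468. 468. 466. 466. 274. 275. 253. 279. 261. 279. 230.
 235. 231. 160. 152. 152. 150.  49.  53.  49.  53.  47.  54.  53.  51.
  50.  50.  57.  46.]
590 145 [471. 469. 470. 471. 470. 479. 475. 471. 472. 471. 469. 481. 477. 476.
 474. 471. 476. 485. 479. 473. 476. 470. 479. 472. 151. 163.  53.  42.
  52.  53.  54.  49.  50.  46.  46.  46.  49.]
```

Top at 50 mm: seated level. Pressing.

>>> step_arm(
  motion=[
    {"dp": [0, 0, 10], "twist": [0, 0, 0], "hand": -1},
    {"dp": [0, 0, 20], "twist": [0, 0, 0], "hand": -1},
    {"dp": [0, 0, 26], "twist": [0, 0, 0], "hand": -1},
    {"dp": [0, 0, 31], "twist": [0, 0, 0], "hand": -1},
    {"dp": [0, 0, 36], "twist": [0, 0, 0], "hand": -1},
  ],
)

```text
clock: 26.9
tool_pos: [0.5953, 0.1709, 0.0593]
eef_rot: [0.688, 0.726, 0.001, -0.001]
contact_force: [-1.4, -0.3, 7.7]
opening: 0.004
finger_force: 4.2
```

>>> step_arm(
  motion=[
    {"dp": [0, 0, 2], "twist": [0, 0, 0], "hand": -1},
    {"dp": [0, 0, 3], "twist": [0, 0, 0], "hand": -1},
    {"dp": [0, 0, 4], "twist": [0, 0, 0], "hand": -1},
    {"dp": [0, 0, 4], "twist": [0, 0, 0], "hand": -1},
  ],
)

```text
clock: 27.4
tool_pos: [0.5954, 0.1709, 0.0584]
eef_rot: [0.688, 0.725, 0.001, -0.001]
contact_force: [-8.3, -0.8, 29.6]
opening: 0.001
finger_force: 14.9
```

Hard stop at flush. Lift and check the disc.

>>> step_arm(
  motion=[
    {"dp": [0, 0, -20], "twist": [0, 0, 0], "hand": -1},
    {"dp": [0, 0, -70], "twist": [0, 0, 0], "hand": -1},
    {"dp": [0, 0, -120], "twist": [0, 0, 0], "hand": 0.9},
    {"dp": [0, 0, -130], "twist": [0, 0, 0], "hand": 0.9},
  ],
)

```text
clock: 27.9
tool_pos: [0.5975, 0.1709, 0.1885]
eef_rot: [0.688, 0.725, 0.003, 0.002]
contact_force: [0.8, 0.5, 0.4]
opening: 0.207
finger_force: 0.0
```

```bash
python3 -c "
from h import *
masters();plan((424.8,-278.5,190,48)); print(np.round(r.get_state()['q'],3))
"
```

```text
wide_block 0.53 [0.594 0.149 0.033] {'c': array([608.8, 137.2]), 'cen': array([609. , 136.9]), 'size': (20.8, 17.9), 'yaw': 1.4, 'd': np.float64(20.1)}
disc 0.52 [ 0.426 -0.273  0.032] {'c': array([ 425.4, -278.6]), 'cen': array([ 424.9, -278.6]), 'size': (62.0, 61.8), 'yaw': -89.9, 'd': np.float64(61.9)}
t 28.1 tcp [594.5 170.8 183.8] yaw 93.04 F [ 0.1  0.6 -1.1] open 34.4 ff 0.0
-> (424.8, -278.5, 190, 48) dp [-439.6 -193.3   -6.3] tw [-0.002 -0.     0.786]
[-0.505  0.793  0.277  1.671 -0.302  0.721 -0.026]
```

>>> step_arm(
  motion=[
    {"dp": [-55, -24, -1], "twist": [0, 0, 0], "hand": 1},
    {"dp": [-110, -48, -2], "twist": [0, 0, 0], "hand": 1},
    {"dp": [-165, -72, -3], "twist": [0, 0, 0], "hand": 1},
    {"dp": [-220, -97, -4], "twist": [0, 0, 0], "hand": 1},
    {"dp": [-275, -121, -6], "twist": [0, 0, 0], "hand": 1},
  ],
)

```text
clock: 28.72
tool_pos: [0.4873, -0.1116, 0.1891]
eef_rot: [0.688, 0.726, -0.0, -0.002]
contact_force: [1.1, -0.8, 0.3]
opening: 0.96
finger_force: 0.0
```

>>> step_arm(
  motion=[
    {"dp": [-55, -24, 0], "twist": [0, 0, 0.16], "hand": 1},
    {"dp": [-110, -48, 0], "twist": [0, 0, 0.32], "hand": 1},
    {"dp": [-165, -72, 0], "twist": [0, 0, 0.48], "hand": 1},
    {"dp": [-165, -72, 0], "twist": [0, 0, 0.64], "hand": 1},
    {"dp": [-165, -72, 0], "twist": [0, 0, 0.786], "hand": 1},
  ],
)

```text
clock: 29.35
tool_pos: [0.4244, -0.2794, 0.1887]
eef_rot: [0.915, 0.403, -0.001, -0.002]
contact_force: [0.3, 0.1, -0.1]
opening: 0.999
finger_force: 0.0
```

```bash
python3 -c "
from h import *
s=masters();plan((424.8,-278.5,38,48)); print(np.round(r.get_state()['q'],3))
s=r.snapshot('side');print(rect(s,(.424,-.2826,.028),.028,205))
"
```

```text
wide_block 0.68 [0.595 0.169 0.032] {'c': array([596.3, 169.7]), 'cen': array([596.3, 170.3]), 'size': (82.7, 45.4), 'yaw': -87.3, 'd': np.float64(67.0)}
disc 0.46 [ 0.435 -0.27   0.029] {'c': array([ 434.8, -269. ]), 'cen': array([ 433.7, -269.7]), 'size': (56.5, 29.9), 'yaw': -39.7, 'd': np.float64(41.1)}
long_block 0.51 [0.503 0.264 0.03 ] {'c': array([503.8, 267.1]), 'cen': array([503.8, 266.6]), 'size': (109.3, 31.2), 'yaw': -86.7, 'd': np.float64(63.2)}
t 29.55 tcp [ 425.5 -278.3  189.3] yaw 48.18 F [-0.8  0.5 -0.1] open 88.2 ff 0.0
-> (424.8, -278.5, 38, 48) dp [ -0.7   0.  151.3] tw [-0.003 -0.001  0.003]
[ 0.277  0.681  0.349  1.999 -0.438  0.536  0.207]
{'c': array([ 422.2, -283.3]), 'cen': array([ 422.3, -283.2]), 'size': (61.4, 59.5), 'yaw': -69.6, 'd': np.float64(60.6)}
```

>>> step_arm(
  motion=[
    {"dp": [-0.7, 0, 50], "twist": [0, 0, 0], "hand": 1},
    {"dp": [-0.7, 0, 90], "twist": [0, 0, 0], "hand": 1},
    {"dp": [-0.7, 0, 125], "twist": [0, 0, 0], "hand": 1},
    {"dp": [-0.7, 0, 151], "twist": [0, 0, 0], "hand": 1},
    {"dp": [-0.7, 0, 151], "twist": [0, 0, 0], "hand": 1},
  ],
)

```text
clock: 30.22
tool_pos: [0.4247, -0.2783, 0.0379]
eef_rot: [0.913, 0.407, -0.0, -0.002]
contact_force: [0.5, 0.1, 0.6]
opening: 0.999
finger_force: 0.0
```

>>> step_arm(
  motion=[
    {"dp": [0, 0, 0], "twist": [0, 0, 0], "hand": 1},
  ],
)

```text
clock: 30.35
tool_pos: [0.4259, -0.2793, 0.0401]
eef_rot: [0.913, 0.407, 0.001, -0.0]
contact_force: [0.3, 0.4, -0.4]
opening: 0.998
finger_force: 0.0
```

```bash
python3 -c "
from h import *
plan((424.8,-278.5,37.5,48)); print(np.round(r.get_state()['q'],3))
"
```

```text
t 30.35 tcp [ 425.9 -279.3   40.1] yaw 48.04 F [ 0.3  0.4 -0.4] open 87.8 ff 0.0
-> (424.8, -278.5, 37.5, 48) dp [-0.1 -1.4  2.6] tw [ 0.    -0.002  0.001]
[ 0.421  0.937  0.117  2.054 -0.56   0.181  0.311]
```

>>> step_arm(
  motion=[
    {"dp": [0, 0, 2], "twist": [0, 0, 0], "hand": 0.2},
    {"dp": [0, 0, 2], "twist": [0, 0, 0], "hand": -0.5},
    {"dp": [0, 0, 2], "twist": [0, 0, 0], "hand": -1},
    {"dp": [0, 0, 2], "twist": [0, 0, 0], "hand": -1},
    {"dp": [0, 0, 2], "twist": [0, 0, 0], "hand": -1},
  ],
  force=45,
)

```text
clock: 30.98
tool_pos: [0.4254, -0.2787, 0.0378]
eef_rot: [0.914, 0.407, 0.001, -0.001]
contact_force: [-0.5, 1.0, 5.7]
opening: 0.67
finger_force: 45.0
```

>>> step_arm(
  motion=[
    {"dp": [0, 0, -40], "twist": [0, 0, 0], "hand": -1},
    {"dp": [0, 0, -90], "twist": [0, 0, 0], "hand": -1},
    {"dp": [0, 0, -130], "twist": [0, 0, 0], "hand": -1},
    {"dp": [0, 0, -150], "twist": [0, 0, 0], "hand": -1},
    {"dp": [0, 0, -150], "twist": [0, 0, 0], "hand": -1},
  ],
)

```text
clock: 31.6
tool_pos: [0.4263, -0.2798, 0.1885]
eef_rot: [0.913, 0.407, 0.001, 0.001]
contact_force: [0.6, -0.3, -1.3]
opening: 0.67
finger_force: 45.0
```

```bash
python3 -c "
from h import *
plan((509,154.4,190,93)); print(np.round(r.get_state()['q'],3))
"
```

```text
t 31.6 tcp [ 426.3 -279.8  188.5] yaw 48.02 F [ 0.6 -0.3 -1.3] open 58.9 ff 45.0
-> (509, 154.4, 190, 93) dp [ 378.1 -229.    -1.4] tw [ 0.003 -0.001 -0.785]
[ 0.272  0.685  0.362  2.001 -0.46   0.532  0.227]
```

>>> step_arm(
  motion=[
    {"dp": [50, -31, 0], "twist": [0, 0, 0], "hand": -1},
    {"dp": [100, -61, 0], "twist": [0, 0, 0], "hand": -1},
    {"dp": [150, -92, 0], "twist": [0, 0, 0], "hand": -1},
    {"dp": [200, -122, 0], "twist": [0, 0, 0], "hand": -1},
    {"dp": [250, -151, -1], "twist": [0, 0, 0], "hand": -1},
  ],
)

```text
clock: 32.22
tool_pos: [0.4801, 0.0093, 0.1875]
eef_rot: [0.914, 0.407, -0.0, -0.001]
contact_force: [1.1, 0.1, -1.7]
opening: 0.666
finger_force: 45.0
```

>>> step_arm(
  motion=[
    {"dp": [45, -27, 0], "twist": [0, 0, -0.16], "hand": -1},
    {"dp": [90, -54, 0], "twist": [0, 0, -0.32], "hand": -1},
    {"dp": [128, -78, 0], "twist": [0, 0, -0.48], "hand": -1},
    {"dp": [128, -78, 0], "twist": [0, 0, -0.64], "hand": -1},
    {"dp": [128, -78, 0], "twist": [0, 0, -0.785], "hand": -1},
  ],
)

```text
clock: 32.85
tool_pos: [0.5074, 0.1555, 0.1874]
eef_rot: [0.686, 0.728, -0.0, -0.001]
contact_force: [-0.1, -0.7, -1.8]
opening: 0.665
finger_force: 45.0
```

```bash
python3 -c "
from h import *
plan((509,154.4,84,93)); print(np.round(r.get_state()['q'],3))
"
```

```text
t 32.85 tcp [507.4 155.5 187.4] yaw 93.36 F [-0.1 -0.7 -1.8] open 58.5 ff 45.0
-> (509, 154.4, 84, 93) dp [ -1.3   1.7 103.4] tw [-0.002 -0.001  0.006]
[-0.554  0.696  0.284  1.936 -0.348  0.559  0.024]
```

>>> step_arm(
  motion=[
    {"dp": [-1.3, 1.7, 40], "twist": [0, 0, 0], "hand": -1},
    {"dp": [-1.3, 1.7, 80], "twist": [0, 0, 0], "hand": -1},
    {"dp": [-1.3, 1.7, 103], "twist": [0, 0, 0], "hand": -1},
    {"dp": [-1.3, 1.7, 103], "twist": [0, 0, 0], "hand": -1},
    {"dp": [-1.3, 1.7, 103], "twist": [0, 0, 0], "hand": -1},
  ],
)

```text
clock: 33.48
tool_pos: [0.5103, 0.1535, 0.0862]
eef_rot: [0.689, 0.725, 0.001, -0.0]
contact_force: [-0.4, -0.1, -2.2]
opening: 0.669
finger_force: 45.0
```

```bash
python3 - <<'E'
from h import *
np.set_printoptions(linewidth=220)
plan((509,154.4,84,93))
overlay("m9",(.03,.03),.0098,{"top":(160,165,240,245),"side":(205,120,270,195)})
t=r.snapshot("top"); st=r.get_state();p=np.array(st["tool_pos"]); q=R.from_quat(st["eef_rot"])
L=np.arange(-46,47,2);print(L)
for ty in(-10,0,10): print(ty,samp(t,q.apply(np.c_[L/1e3,np.full(len(L),ty/1e3),np.full(len(L),.0098)])+p))
E
```

```text
t 33.48 tcp [510.3 153.5  86.2] yaw 92.96 F [-0.4 -0.1 -2.2] open 58.9 ff 45.0
-> (509, 154.4, 84, 93) dp [ 0.9 -1.2  2.2] tw [ 0.001 -0.001 -0.001]
[-46 -44 -42 -40 -38 -36 -34 -32 -30 -28 -26 -24 -22 -20 -18 -16 -14 -12 -10  -8  -6  -4  -2   0   2   4   6   8  10  12  14  16  18  20  22  24  26  28  30  32  34  36  38  40  42  44  46]
-10 [102 102 100  96  87  78  70  86 109 139 160 171 160 141 105  72  39  29  23  22  22  22  24  25  22  23  26  29  30  30  28  24  22  22  24  23  22  24  28  34  40  44  44  42  39  36  35]
0 [122 120 123 122 109  98  90 113 137 161 170 171 149 123  88  58  33  29  26  25  25  26  28  28  27  24  21  23  24  23  23  23  22  22  24  24  24  24  25  25  29  34  41  45  48  46  43]
10 [117 112 125 136 143 141 133 136 147 175 186 189 151 110  63  41  27  24  22  20  21  23  26  27  26  25  25  26  27  26  25  23  23  23  24  26  27  26  25  25  26  26  28  32  36  41  46]
```

View pics/m9.png

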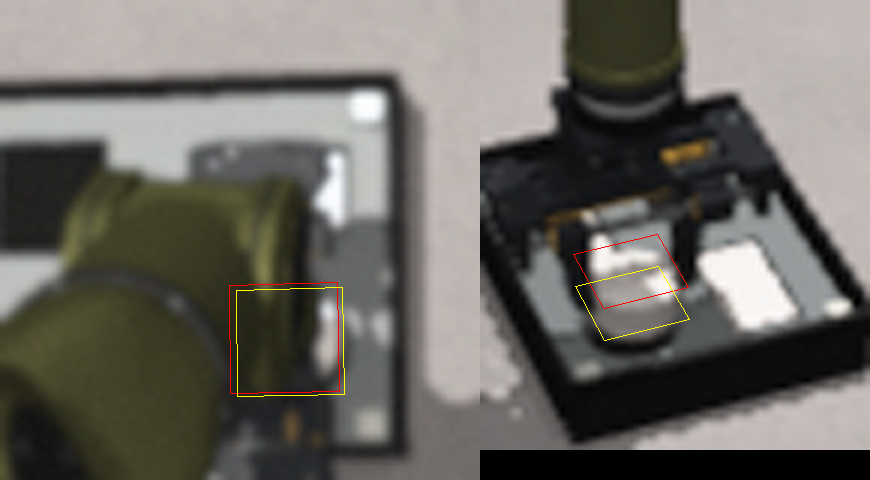

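The overlay shows the disc's visible rim at (335,340), on the predicted outline and over the round recess. Lowering.

>>> step_arm(
  motion=[
    {"dp": [1.2, -1.5, 0], "twist": [0, 0, 0], "hand": -1},
    {"dp": [1.2, -1.5, 7], "twist": [0, 0, 0], "hand": -1},
    {"dp": [1.2, -1.5, 14], "twist": [0, 0, 0], "hand": -1},
    {"dp": [1.2, -1.5, 14], "twist": [0, 0, 0], "hand": -1},
  ],
)

```text
clock: 34.12
tool_pos: [0.5081, 0.1547, 0.0714]
eef_rot: [0.689, 0.725, 0.0, -0.001]
contact_force: [-0.7, 0.4, -1.0]
opening: 0.669
finger_force: 45.0
```

>>> step_arm(
  motion=[
    {"dp": [0, 0, 4], "twist": [0, 0, 0], "hand": -1},
    {"dp": [0, 0, 8], "twist": [0, 0, 0], "hand": -1},
    {"dp": [0, 0, 11.5], "twist": [0, 0, 0], "hand": -1},
    {"dp": [0, 0, 11.5], "twist": [0, 0, 0], "hand": -1},
  ],
)

```text
clock: 34.62
tool_pos: [0.5084, 0.1548, 0.0603]
eef_rot: [0.689, 0.725, 0.001, -0.0]
contact_force: [0.9, 0.3, -2.0]
opening: 0.663
finger_force: 45.0
```

>>> step_arm(
  motion=[
    {"dp": [0, 0, 0], "twist": [0, 0, 0], "hand": 0.52},
    {"dp": [0, 0, 0], "twist": [0, 0, 0], "hand": 0.52},
    {"dp": [0, 0, 0], "twist": [0, 0, 0], "hand": 0.52},
    {"dp": [0, 0, -20], "twist": [0, 0, 0], "hand": 0.52},
    {"dp": [0, 0, -35], "twist": [0, 0, 0], "hand": 0.52},
  ],
)

```text
clock: 35.25
tool_pos: [0.5087, 0.1548, 0.0964]
eef_rot: [0.689, 0.725, 0.001, -0.0]
contact_force: [-0.2, 0.1, 0.7]
opening: 0.76
finger_force: 0.0
```

>>> step_arm(
  motion=[
    {"dp": [0, 0, 0], "twist": [0, 0, 0], "hand": -1},
    {"dp": [0, 0, 0], "twist": [0, 0, 0], "hand": -1},
    {"dp": [0, 0, 0], "twist": [0, 0, 0], "hand": -1},
    {"dp": [0, 0, 0], "twist": [0, 0, 0], "hand": -1},
    {"dp": [0, 0, 0], "twist": [0, 0, 0], "hand": -1},
  ],
)

```text
clock: 35.88
tool_pos: [0.5085, 0.1547, 0.0954]
eef_rot: [0.689, 0.725, 0.001, -0.0]
contact_force: [0.2, -0.5, 0.1]
opening: 0.215
finger_force: 0.0
```

```bash
python3 -c "
from h import *
plan((508.7,154.4,58,93))
s=r.snapshot('side');W=cloud(s)
for x,y in ((505,145),(515,145),(510,135),(596,160)):
  m=np.hypot(W[...,0]-x/1e3,W[...,1]-y/1e3)<.008; print(x,y,(W[m][:,2]*1000).round())
"
```

```text
t 35.88 tcp [508.5 154.7  95.4] yaw 92.97 F [ 0.2 -0.5  0.1] open 18.9 ff 0.0
-> (508.7, 154.4, 58, 93) dp [-0.4  0.2 37.4] tw [ 0.    -0.001 -0.   ]
505 145 [527. 530. 521. 512. 506. 503. 497. 202. 191. 187. 115. 111.  98.  90.
  88.  77.  75.  51.  47.  51.  47.  48.  45.  44.]
515 145 [512. 506. 503. 495. 496. 478. 476. 473. 120. 116. 107.  99.  92.  94.
  89.  90.  84.  87.  81.  75.  53.  52.  49.  51.  45.  46.  45.  45.
  48.]
510 135 [516. 511. 506. 503. 502. 497. 496. 497. 493. 495. 492. 490. 491. 489.
 485. 484. 480. 474. 471. 472. 198. 200. 197. 195. 196. 194. 192. 194.
 188. 191. 189. 185. 183. 186. 183. 185. 178. 181. 179. 176. 176. 175.
 172. 171. 169. 167. 162. 162. 152. 149. 148. 149. 145. 144.  48.  45.
  51.  46.  42.  44.]
596 160 [179. 179. 183. 182. 180. 175. 177. 177.  38.  34.  34.  33.  27.  27.
  30.  26.]
```

>>> step_arm(
  motion=[
    {"dp": [0, 0, 0], "twist": [0, 0, 0], "hand": -1},
    {"dp": [0, 0, 10], "twist": [0, 0, 0], "hand": -1},
    {"dp": [0, 0, 20], "twist": [0, 0, 0], "hand": -1},
    {"dp": [0, 0, 28], "twist": [0, 0, 0], "hand": -1},
    {"dp": [0, 0, 34], "twist": [0, 0, 0], "hand": -1},
  ],
)

```text
clock: 36.55
tool_pos: [0.5085, 0.1548, 0.0615]
eef_rot: [0.689, 0.725, 0.001, -0.0]
contact_force: [-0.8, 0.1, 10.2]
opening: 0.005
finger_force: 4.9
```

>>> step_arm(
  motion=[
    {"dp": [0, 0, 2], "twist": [0, 0, 0], "hand": -1},
    {"dp": [0, 0, 4], "twist": [0, 0, 0], "hand": -1},
    {"dp": [0, 0, 5], "twist": [0, 0, 0], "hand": -1},
    {"dp": [0, 0, 6], "twist": [0, 0, 0], "hand": -1},
    {"dp": [0, 0, 6], "twist": [0, 0, 0], "hand": -1},
  ],
)

```text
clock: 37.17
tool_pos: [0.5085, 0.1548, 0.0583]
eef_rot: [0.689, 0.725, 0.002, -0.0]
contact_force: [-5.0, -1.0, 34.8]
opening: 0.007
finger_force: 17.0
```

>>> step_arm(
  motion=[
    {"dp": [0, 0, -20], "twist": [0, 0, 0], "hand": -1},
    {"dp": [0, 0, -70], "twist": [0, 0, 0], "hand": -1},
    {"dp": [0, 0, -120], "twist": [0, 0, 0], "hand": -1},
    {"dp": [-30, 0, -140], "twist": [0, 0, 0], "hand": -0.3},
    {"dp": [-60, 0, -140], "twist": [0, 0, 0], "hand": -0.3},
  ],
)

```text
clock: 37.8
tool_pos: [0.5126, 0.0946, 0.1968]
eef_rot: [0.688, 0.726, 0.002, 0.001]
contact_force: [-0.3, -0.5, 0.0]
opening: 0.207
finger_force: 0.0
```

```bash
python3 -c "
from h import *
s=r.snapshot('top')
print(rect(s,(.646,-.2236,.04),.04,170,True,25), rect(s,(.60,-.2,.006),.006,100,False,45))
plan((646.5,-223.5,190,89.3))
"
```

```text
{'c': array([ 646.8, -223.9]), 'cen': array([ 646.6, -223.4]), 'size': (100.7, 18.3), 'yaw': 89.2, 'd': np.float64(45.7)} {'c': array([ 646. , -223.8]), 'cen': array([ 646.2, -224. ]), 'size': (242.7, 192.8), 'yaw': 89.1, 'd': np.float64(241.6)}
t 37.85 tcp [512.2  88.8 196.3] yaw 92.65 F [-0.8 -4.  -1. ] open 22.3 ff 0.0
-> (646.5, -223.5, 190, 89.3) dp [-318.2  119.7    7.3] tw [0.003 0.002 0.059]
```

>>> step_arm(
  motion=[
    {"dp": [-58, 22, 1], "twist": [0, 0, 0], "hand": -0.1},
    {"dp": [-116, 44, 2], "twist": [0, 0, 0], "hand": -0.1},
    {"dp": [-174, 66, 3], "twist": [0, 0, 0], "hand": -0.1},
    {"dp": [-232, 88, 5], "twist": [0, 0, 0.03], "hand": -0.1},
    {"dp": [-290, 109, 6], "twist": [0, 0, 0.059], "hand": -0.1},
  ],
)

```text
clock: 38.48
tool_pos: [0.6359, -0.1906, 0.188]
eef_rot: [0.71, 0.704, 0.001, -0.001]
contact_force: [0.7, 1.0, 0.4]
opening: 0.452
finger_force: 0.0
```

>>> step_arm(
  motion=[
    {"dp": [-28, 11, 0], "twist": [0, 0, 0], "hand": -0.1},
    {"dp": [-28, 11, 0], "twist": [0, 0, 0], "hand": -0.1},
    {"dp": [-28, 11, 0], "twist": [0, 0, 0], "hand": -0.1},
  ],
)

```text
clock: 38.85
tool_pos: [0.6459, -0.2152, 0.1882]
eef_rot: [0.709, 0.705, 0.001, -0.002]
contact_force: [0.3, -0.1, 0.6]
opening: 0.451
finger_force: 0.0
```

```bash
python3 - <<'E'
from h import *
plan((646.6,-223.7,35,89.15)); print(np.round(r.get_state()['q'],3))
s=r.snapshot('top');W=cloud(s)
for n,(x,y) in dict(long=(504,267),wide=(596,170),disc=(509,154.5),liner=(550,240)).items():
    m=np.hypot(W[...,0]-x/1e3,W[...,1]-y/1e3)<.013; print(n,W[m][:,2].mean()*1000, rect(s,(x/1e3,y/1e3,.036),.036,205))
# case outline: outer rim at z .054 and corners
for nm,z,thr,b in (("outer rim",.054,80,False),):
    print(nm,rect(s,(.453,.23,z),z,thr,b,50))
# ledges
Wl=[]
g=s["pixels"].min(2)
save(s,"t10",(130,150,250,260))
im=cv2.imread("pics/t10.png");cv2.imwrite("pics/t10.png",cv2.resize(im,None,fx=2.5,fy=2.5))
E
```

```text
t 38.85 tcp [ 645.9 -215.2  188.2] yaw 89.67 F [ 0.3 -0.1  0.6] open 39.7 ff 0.0
-> (646.6, -223.7, 35, 89.15) dp [ -9.1   0.9 153.2] tw [-0.001 -0.004  0.009]
[ 0.127  0.863  0.259  1.458 -0.265  0.858  0.467]
long 36.53558137045243 {'c': array([504. , 267.2]), 'cen': array([503.8, 266.6]), 'size': (109.3, 31.3), 'yaw': -87.4, 'd': np.float64(63.4)}
wide 36.6957897591915 {'c': array([596.3, 169.7]), 'cen': array([596.4, 170.3]), 'size': (82.7, 45.5), 'yaw': -87.3, 'd': np.float64(67.1)}
disc 36.12776754357674 {'c': array([510.2, 153.9]), 'cen': array([509.6, 153.9]), 'size': (58.5, 58.4), 'yaw': -88.5, 'd': np.float64(58.4)}
liner 36.74298737263909 {'c': array([504. , 267.2]), 'cen': array([503.8, 266.6]), 'size': (109.3, 31.3), 'yaw': -87.4, 'd': np.float64(63.4)}
outer rim {'c': array([531.5, 221.7]), 'cen': array([496.4, 221.9]), 'size': (270.4, 191.3), 'yaw': -87.1, 'd': np.float64(81.4)}
```

View pics/t10.png

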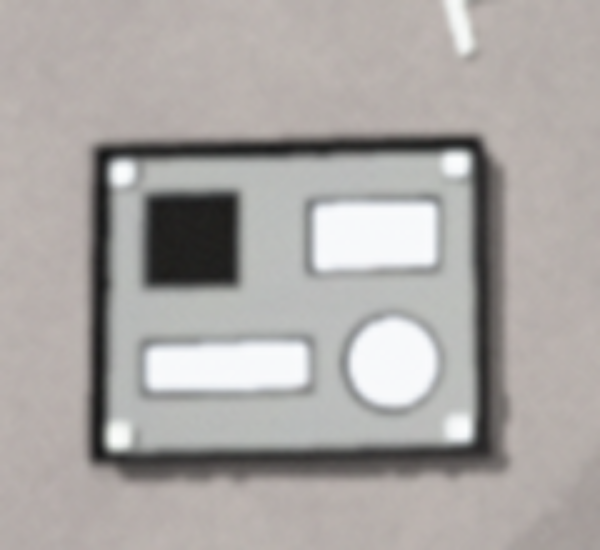

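All three masters are flush and centred in the picture. They read 36 to 37 mm, the same as the liner. Now the case centre, from the ledges and rim, while I descend on the handle.

```bash
python3 - <<'E'
from h import *
s=r.snapshot('top')
# ledges in crop 5x: approx pix
C=[]
for u,v in ((122,172),(455,163),(118,436),(458,429)):
    p=toplane(s,[[130+u/5,150+v/5]],.046)[0]; d=rect(s,p,.046,225,True,6); C.append(d["cen"]); print(d["cen"],d["size"])
print("ledge mean",np.mean(C,0)); C=np.array(C)
print("yaw",np.degrees(np.arctan2(*(C[0]-C[1])[::-1])),np.degrees(np.arctan2(*(C[2]-C[3])[::-1])), np.linalg.norm(C[0]-C[1]),np.linalg.norm(C[0]-C[2]))
# rim from depth
W=cloud(s); m=(abs(W[...,0]-.55)<.16)&(abs(W[...,1]-.223)<.2)&(W[...,2]>.03)&(W[...,2]<.065)
c=max(cv2.findContours(m.astype(np.uint8),0,1)[0],key=cv2.contourArea).reshape(-1,2)
Q=(toplane(s,c,.054)[:,:2]*1000).astype(np.float32); print(cv2.minAreaRect(Q))
E
```

```text
[633.7 344.6] (12.9, 12.2)
[645.3 115.7] (14.9, 12.8)
[454.8 336.1] (15.2, 11.4)
[466.3 107.2] (14.6, 14.5)
ledge mean [550.025 225.9  ]
yaw 92.90110508873153 92.87613773646311 229.19373900698076 179.10181461950634
((548.869384765625, 224.90643310546875), (220.07164001464844, 268.39593505859375), 2.670457363128662)
```

>>> step_arm(
  motion=[
    {"dp": [-9, 1, 50], "twist": [0, 0, 0.009], "hand": -0.1},
    {"dp": [-9, 1, 100], "twist": [0, 0, 0.009], "hand": -0.1},
    {"dp": [-9, 1, 135], "twist": [0, 0, 0.009], "hand": -0.1},
    {"dp": [-9, 1, 150], "twist": [0, 0, 0.009], "hand": -0.1},
    {"dp": [-9, 1, 153], "twist": [0, 0, 0.009], "hand": -0.1},
  ],
)

```text
clock: 39.58
tool_pos: [0.6474, -0.2251, 0.036]
eef_rot: [0.712, 0.702, 0.001, -0.001]
contact_force: [-0.6, -0.2, 0.7]
opening: 0.448
finger_force: 0.0
```

```bash
python3 -c "
from h import *
plan((646.6,-223.7,35,89.15))"
```

```text
t 39.58 tcp [ 647.4 -225.1   36. ] yaw 89.13 F [-0.6 -0.2  0.7] open 39.4 ff 0.0
-> (646.6, -223.7, 35, 89.15) dp [ 1.4 -0.8  1. ] tw [ 0.    -0.002 -0.   ]
```

>>> step_arm(
  motion=[
    {"dp": [1.4, -0.7, 1], "twist": [0, 0, 0], "hand": -0.1},
    {"dp": [1.4, -0.7, 1], "twist": [0, 0, 0], "hand": -1},
    {"dp": [1.4, -0.7, 1], "twist": [0, 0, 0], "hand": -1},
    {"dp": [1.4, -0.7, 1], "twist": [0, 0, 0], "hand": -1},
    {"dp": [1.4, -0.7, 1], "twist": [0, 0, 0], "hand": -1},
  ],
  force=50,
)

```text
clock: 40.2
tool_pos: [0.6466, -0.2248, 0.0359]
eef_rot: [0.713, 0.701, 0.001, -0.0]
contact_force: [-2.5, 0.6, 5.9]
opening: 0.171
finger_force: 50.0
```

```bash
python3 -c "
from h import *
plan()
s=r.snapshot('top');print(rect(s,(.60,-.15,.006),.006,100,False,45),rect(s,(.73,-.2,.006),.006,100,False,45))"
```

```text
t 40.2 tcp [ 646.6 -224.8   35.9] yaw 89.06 F [-2.5  0.6  5.9] open 15.0 ff 50.0
{'c': array([ 603.5, -185.7]), 'cen': array([ 602.7, -192.5]), 'size': (329.8, 248.2), 'yaw': -0.6, 'd': np.float64(284.5)} {'c': array([ 682.8, -220.8]), 'cen': array([ 665.8, -228.1]), 'size': (284.9, 229.3), 'yaw': -88.7, 'd': np.float64(247.2)}
```

>>> step_arm(
  motion=[
    {"dp": [0, 0, -30], "twist": [0, 0, 0], "hand": -1},
    {"dp": [0, 0, -70], "twist": [0, 0, 0], "hand": -1},
    {"dp": [0, 0, -110], "twist": [0, 0, 0], "hand": -1},
    {"dp": [0, 0, -145], "twist": [0, 0, 0], "hand": -1},
    {"dp": [0, 0, -145], "twist": [0, 0, 0], "hand": -1},
  ],
)

```text
clock: 40.88
tool_pos: [0.6482, -0.2256, 0.1826]
eef_rot: [0.713, 0.701, 0.002, 0.002]
contact_force: [0.6, -1.0, -2.4]
opening: 0.172
finger_force: 50.0
```

```bash
python3 -c "
from h import *
plan((549.7,225.4,185,92.9));print(np.round(r.get_state()['q'],3))"
```

```text
t 40.88 tcp [ 648.2 -225.6  182.6] yaw 89.08 F [ 0.6 -1.  -2.4] open 15.2 ff 50.0
-> (549.7, 225.4, 185, 92.9) dp [ 449.4 -105.8   -3.2] tw [ 0.006  0.001 -0.067]
[ 0.139  0.874  0.262  1.451 -0.27   0.846  0.473]
```

>>> step_arm(
  motion=[
    {"dp": [50, -12, 0], "twist": [0, 0, 0], "hand": -1},
    {"dp": [105, -25, 0], "twist": [0, 0, 0], "hand": -1},
    {"dp": [160, -38, 0], "twist": [0, 0, 0], "hand": -1},
    {"dp": [215, -51, 0], "twist": [0, 0, 0], "hand": -1},
    {"dp": [270, -64, -1], "twist": [0, 0, 0], "hand": -1},
  ],
)

```text
clock: 41.5
tool_pos: [0.5852, 0.048, 0.1795]
eef_rot: [0.713, 0.701, -0.0, -0.001]
contact_force: [0.7, 0.3, -2.9]
opening: 0.174
finger_force: 50.0
```

>>> step_arm(
  motion=[
    {"dp": [50, -12, 0], "twist": [0, 0, 0], "hand": -1},
    {"dp": [100, -24, 0], "twist": [0, 0, -0.03], "hand": -1},
    {"dp": [150, -35, 0], "twist": [0, 0, -0.067], "hand": -1},
    {"dp": [178, -42, 0], "twist": [0, 0, -0.067], "hand": -1},
    {"dp": [178, -42, 0], "twist": [0, 0, -0.067], "hand": -1},
  ],
)

```text
clock: 42.12
tool_pos: [0.5455, 0.2284, 0.1796]
eef_rot: [0.687, 0.727, -0.0, -0.002]
contact_force: [-0.2, -0.4, -3.3]
opening: 0.173
finger_force: 50.0
```

```bash
python3 -c "
from h import *
plan((549.7,224.4,110,92.9));print(np.round(r.get_state()['q'],3))"
```

```text
t 42.12 tcp [545.5 228.4 179.6] yaw 93.26 F [-0.2 -0.4 -3.3] open 15.2 ff 50.0
-> (549.7, 224.4, 110, 92.9) dp [-4.4  4.1 69.5] tw [-0.003 -0.002  0.006]
[-0.65   0.775  0.314  1.76  -0.363  0.666 -0.074]
```

>>> step_arm(
  motion=[
    {"dp": [-4.4, 4.1, 30], "twist": [0, 0, 0.006], "hand": -1},
    {"dp": [-4.4, 4.1, 60], "twist": [0, 0, 0.006], "hand": -1},
    {"dp": [-4.4, 4.1, 75], "twist": [0, 0, 0.006], "hand": -1},
    {"dp": [-4.4, 4.1, 75], "twist": [0, 0, 0.006], "hand": -1},
    {"dp": [-4.4, 4.1, 75], "twist": [0, 0, 0.006], "hand": -1},
  ],
)

```text
clock: 42.75
tool_pos: [0.5529, 0.2204, 0.1075]
eef_rot: [0.691, 0.723, 0.001, 0.0]
contact_force: [-0.4, -0.2, -2.4]
opening: 0.167
finger_force: 50.0
```

```bash
python3 - <<'E'
from h import *
plan((549.7,224.4,104,92.9))
st=r.get_state();p=np.array(st["tool_pos"]); q=R.from_quat(st["eef_rot"]); out=[]
for n,(x0,y0,x1,y1) in {"top":(140,165,245,255),"side":(180,110,285,200)}.items():
    s=r.snapshot(n); im=cv2.resize(s["pixels"][y0:y1,x0:x1,::-1],None,fx=3.8*1,fy=3.8,interpolation=2)
    im=cv2.convertScaleAbs(im,alpha=1.6)
    for z,H,c,cen in((.030,(.122,.097),(0,0,255),None),(0,(.1285,.1035),(0,255,255),(.5497,.2254,.054))):
        qq=q if cen is None else R.from_matrix([[np.cos(np.radians(92.9)),1*np.sin(np.radians(92.9)),0],[np.sin(np.radians(92.9)),-np.cos(np.radians(92.9)),0],[0,0,-1]])
        o=p+q.apply([.001,0,0]) if cen is None else np.array(cen)
        P=qq.apply(np.array([[a*H[0],b*H[1],z] for a,b in((1,1),(1,-1),(-1,-1),(-1,1))]))+o
        cv2.polylines(im,[((pix(s,P)-[x0,y0]+.5)*3.8).astype(int)],True,c,1)
    out.append(im)
cv2.imwrite("pics/m11.png",np.hstack(out))
E
```

```text
t 42.75 tcp [552.9 220.4 107.5] yaw 92.54 F [-0.4 -0.2 -2.4] open 14.7 ff 50.0
-> (549.7, 224.4, 104, 92.9) dp [ 4.1 -3.   3.5] tw [ 0.002 -0.002 -0.006]
```

View pics/m11.png

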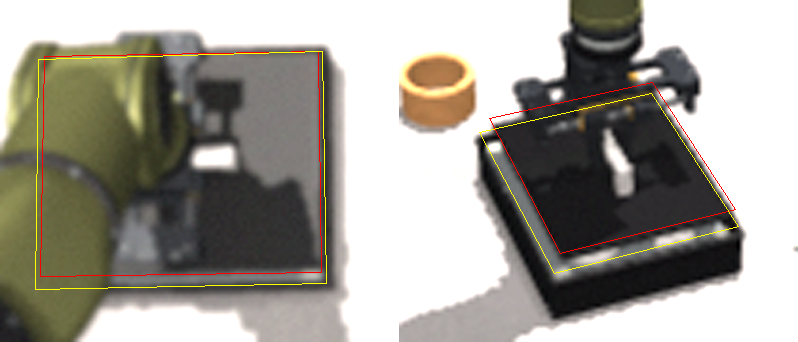

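The lid outline (red) matches what is seen, both in the top part and in the side part, so the tool pose can be trusted. I'll settle and correct.

>>> step_arm(
  motion=[
    {"dp": [3, -2, 8], "twist": [0, 0, -0.004], "hand": -1},
    {"dp": [3, -2, 8], "twist": [0, 0, -0.004], "hand": -1},
    {"dp": [3, -2, 8], "twist": [0, 0, -0.004], "hand": -1},
  ],
)

```text
clock: 43.22
tool_pos: [0.55, 0.2237, 0.0987]
eef_rot: [0.69, 0.724, 0.001, -0.0]
contact_force: [0.5, -0.6, -3.0]
opening: 0.169
finger_force: 50.0
```

```bash
python3 -c "
from h import *
plan()
for k in range(3): r.snapshot('top'); plan((549.7,224.4,100,92.9))"
```

```text
t 43.23 tcp [550.  223.7  98.7] yaw 92.81 F [ 0.5 -0.6 -3. ] open 14.9 ff 50.0
t 43.27 tcp [550.1 223.6  98.8] yaw 92.8 F [-0.6  1.1 -2.9] open 15.2 ff 50.0
-> (549.7, 224.4, 100, 92.9) dp [ 0.8 -0.4 -1.2] tw [ 0.001 -0.001 -0.002]
t 43.33 tcp [550.2 223.6  98.9] yaw 92.8 F [ 0.4  0.4 -1.8] open 14.8 ff 50.0
-> (549.7, 224.4, 100, 92.9) dp [ 0.8 -0.4 -1.1] tw [ 0.001 -0.001 -0.002]
t 43.38 tcp [550.2 223.5  98.9] yaw 92.79 F [ 0.  -0.7 -2.7] open 14.9 ff 50.0
-> (549.7, 224.4, 100, 92.9) dp [ 0.9 -0.5 -1.1] tw [ 0.001 -0.001 -0.002]
```

>>> step_arm(
  motion=[
    {"dp": [0.9, -0.4, 3], "twist": [0, 0, -0.002], "hand": -1},
    {"dp": [0.9, -0.4, 8], "twist": [0, 0, -0.002], "hand": -1},
    {"dp": [0.9, -0.4, 12], "twist": [0, 0, -0.002], "hand": -1},
    {"dp": [0.9, -0.4, 16], "twist": [0, 0, -0.002], "hand": -1},
    {"dp": [0.9, -0.4, 16], "twist": [0, 0, -0.002], "hand": -1},
  ],
)

```text
clock: 44.0
tool_pos: [0.5495, 0.2244, 0.0824]
eef_rot: [0.689, 0.725, 0.0, -0.0]
contact_force: [0.2, -0.1, -3.1]
opening: 0.172
finger_force: 50.0
```

>>> step_arm(
  motion=[
    {"dp": [0, 0, 2], "twist": [0, 0, 0], "hand": -1},
    {"dp": [0, 0, 4], "twist": [0, 0, 0], "hand": -1},
    {"dp": [0, 0, 4], "twist": [0, 0, 0], "hand": -1},
  ],
)

```text
clock: 44.38
tool_pos: [0.5498, 0.2245, 0.0798]
eef_rot: [0.689, 0.725, 0.001, -0.0]
contact_force: [-1.5, -0.2, 5.1]
opening: 0.168
finger_force: 50.0
```

>>> step_arm(
  motion=[
    {"dp": [0, 0, 2], "twist": [0, 0, 0], "hand": -1},
    {"dp": [0, 0, 4], "twist": [0, 0, 0], "hand": -1},
    {"dp": [0, 0, 6], "twist": [0, 0, 0], "hand": -1},
    {"dp": [0, 0, 6], "twist": [0, 0, 0], "hand": -1},
  ],
)

```text
clock: 44.88
tool_pos: [0.5497, 0.2245, 0.0739]
eef_rot: [0.689, 0.725, 0.001, -0.0]
contact_force: [-2.2, -1.3, 5.2]
opening: 0.17
finger_force: 50.0
```

>>> step_arm(
  motion=[
    {"dp": [0, 0, 1.5], "twist": [0, 0, 0], "hand": -1},
    {"dp": [0, 0, 3], "twist": [0, 0, 0], "hand": -1},
    {"dp": [0, 0, 3], "twist": [0, 0, 0], "hand": -1},
  ],
)

```text
clock: 45.25
tool_pos: [0.5498, 0.2245, 0.0737]
eef_rot: [0.689, 0.725, 0.002, -0.001]
contact_force: [-8.0, -2.2, 28.0]
opening: 0.169
finger_force: 50.0
```

>>> step_arm(
  motion=[
    {"dp": [0, 0, -2], "twist": [0, 0, 0], "hand": -1},
    {"dp": [0, 0, -2], "twist": [0, 0, 0], "hand": -0.3},
    {"dp": [0, 0, -2], "twist": [0, 0, 0], "hand": -0.3},
    {"dp": [0, 0, -2], "twist": [0, 0, 0], "hand": -0.3},
    {"dp": [0, 0, -2], "twist": [0, 0, 0], "hand": -0.3},
  ],
)

```text
clock: 45.88
tool_pos: [0.5496, 0.2245, 0.0715]
eef_rot: [0.689, 0.725, 0.001, -0.0]
contact_force: [-0.3, 0.2, -0.5]
opening: 0.352
finger_force: 0.0
```

>>> step_arm(
  motion=[
    {"dp": [0, 0, -40], "twist": [0, 0, 0], "hand": -0.3},
    {"dp": [0, 0, -100], "twist": [0, 0, 0], "hand": -0.3},
    {"dp": [-60, 0, -140], "twist": [0, 0, 0], "hand": -0.3},
    {"dp": [-120, 0, -140], "twist": [0, 0, 0], "hand": -0.3},
    {"dp": [-180, 0, -140], "twist": [0, 0, 0], "hand": -0.3},
  ],
)

```text
clock: 46.5
tool_pos: [0.559, 0.0463, 0.2124]
eef_rot: [0.689, 0.725, 0.002, 0.001]
contact_force: [1.0, 0.4, -0.7]
opening: 0.35
finger_force: 0.0
```

>>> step_arm(
  motion=[
    {"dp": [-60, -20, 0], "twist": [0, 0, 0], "hand": -0.3},
    {"dp": [-120, -20, 0], "twist": [0, 0, 0], "hand": -0.3},
    {"dp": [-180, -20, 0], "twist": [0, 0, 0], "hand": -0.3},
    {"dp": [-180, -20, 0], "twist": [0, 0, 0], "hand": -0.3},
  ],
)

```text
clock: 47.0
tool_pos: [0.5469, -0.1404, 0.2116]
eef_rot: [0.693, 0.721, -0.001, 0.002]
contact_force: [-0.1, 0.6, -0.9]
opening: 0.345
finger_force: 0.0
```

```bash
python3 - <<'E'
from h import *
plan()
s=r.snapshot('top');W=cloud(s)
def at(x,y,rad=.012):
    m=np.hypot(W[...,0]-x/1e3,W[...,1]-y/1e3)<rad; return round(W[m][:,2].mean()*1000,1),m.sum()
for x,y in ((470,120),(630,130),(470,320),(620,325),(500,225),(600,225)): print((x,y),at(x,y))
print("rim",at(549.7+105*np.cos(np.radians(2.9)),230,.003)); print("bar",rect(s,(.5497,.2254,.078),.078,205))
save(s,"t12",(130,150,290,260))
E
```

```text
t 47.0 tcp [ 546.9 -140.4  211.6] yaw 92.31 F [-0.1  0.6 -0.9] open 30.4 ff 0.0
(470, 120) (np.float64(43.4), np.int64(40))
(630, 130) (np.float64(44.8), np.int64(40))
(470, 320) (np.float64(43.8), np.int64(40))
(620, 325) (np.float64(44.7), np.int64(36))
(500, 225) (np.float64(44.3), np.int64(40))
(600, 225) (np.float64(44.6), np.int64(38))
rim (np.float64(52.6), np.int64(3))
bar {'c': array([550.3, 224.9]), 'cen': array([550.5, 224.6]), 'size': (97.9, 14.8), 'yaw': -87.3, 'd': np.float64(41.0)}
```

View pics/t12.png

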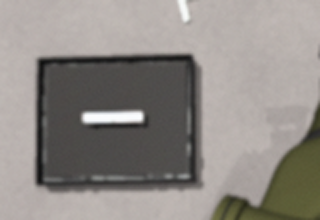

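The lid's panel reads 44 mm at all six points, so it is fully down and level. The bar at (113,117) runs along the case's long side, and the arm is clear.

```bash
python3 -c "
from plant import r
print(r.finish_job())"
```

```text
the job is handed in; nothing more can be done
None
```

The three masters on the bench (long block, wide block, disc; no square block was present) are flush in their recesses, the lid is pressed fully down with its handle bar along the case's long side, and the job was handed in at about 47 s.

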